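# Free the seized plug from the coolant manifold and clip it into the rack

## Task

The wing-headed blanking plug in the coolant manifold has seized in its seals. Free it by twisting it to and fro, about twenty degrees each way from where it stands and anticlockwise (seen from above) first, while drawing it up little by little; a straight pull only lifts the manifold, which must stay down in its cradle. Then bring the plug upright in front of the empty spring clip of the rack, its foot just above the clip's footplate, push it sideways fully home between the jaws and let go, leaving the two parked plugs as they are.

Things in the scene. Friction and masses are not known exactly. Their poses are not given: they have to be found in the camera images.
- plug: The seized steel plug, about 0.12 kg, 89 mm tall, upright. Origin: centre of its foot, z up. Round stem 20 mm in diameter from 0 to 55 mm above the foot; above it, from 55 to 89 mm, a flat wing head 44 mm long along x and 14 mm thick along y. At the start the foot is 26 mm below the port's mouth; it is free of the seals once it has risen about 18 mm in the port.
- plug_head (a point): Point on the plug's axis 77 mm above its foot, 12 mm below the top of the wing head: grip here, across the 14 mm thickness, firmly (about 70 N). Axes as the plug's.
- plug_wing (a point): End of the wing head in the plug's +x direction, 22 mm from the axis, 72 mm above the foot. At the start the wing lies along the manifold's long (x) axis to within 0.06 rad.
- port (a point): Centre of the mouth of the port that holds the plug, on top of its 4 mm collar; 54 mm above the table when the manifold is down. x along the manifold's length, z up. Bore 23 mm wide, 26 mm deep from here. The manifold is an aluminium block 164 x 56 x 40 mm; the port lies 36 mm from its middle towards -x. A brass fitting 24 mm tall stands on it 76 mm from the port towards +x.
- seals (a point): Middle of the rubber seals in the bore, 16 mm below the mouth. A straight pull through them needs about 40 to 60 N; while the stem turns (0.4 to 0.6 N m) little of that friction is left along the axis. Swings of 0.4 rad each way from the start at 1 to 2 rad/s, rising 1 to 2 mm per half swing, work; a manifold that has come up a little sinks back during the swings.
- manifold (a joint): How far the manifold is lifted off its seat, m; 0 = fully down, never above 0.008. It weighs 1.5 kg, is not fastened, and is kept from turning by the black cradle (190 x 75 mm) round it.
- rack: Aluminium rack, base 110 x 290 mm, 12 mm thick, with a lip 30 mm high along its far (+x) side. Three spring clips stand in a row along its y axis, 85 mm apart, all open towards its -x. Which one is empty varies. Origin: middle of the underside.
- clip_free_home (a point): Empty clip: where the centre of the plug's foot belongs when fully home, on top of the footplate, 18 mm above the table. x points into the clip: push along +x from its open -x side. y along the row, z up. The footplate reaches 58 mm out towards -x; a fixed stop 38 mm high lies 10.3 mm behind this point. The plug may stand or hang in it, any way round.
- clip_free_jaws (a point): Between the noses of the empty clip's two sprung jaws, 9 mm before (-x of) the home point and 28 mm above the footplate. Round steel jaws, 10 mm in diameter, 18 mm tall, centred 12.2 mm either side: a gap of 14 mm that spreads under about 6 to 9 N in all as the 20 mm stem passes. First touch: stem axis about 18 mm before the home point.
- plug_b: A like plug parked in one of the other two clips; origin at the centre of its foot. Leave alone.
- plug_c: A like plug parked in the last clip; origin at the centre of its foot. Leave alone.

How it is judged:
On the way, in this order (a step that is already met when the one before it is completed fails the run):
1. the plug, still deep in the port, is twisted anticlockwise by at least 0.2 rad from the manifold's long axis (z of plug in the frame of port below -0.014 m and y of plug_wing in the frame of port above 0.0044 m).
2. the plug, still in the port, is twisted back clockwise by at least 0.2 rad from the manifold's long axis (z of plug in the frame of port below -0.008 m and y of plug_wing in the frame of port below -0.0044 m).
3. the plug is out of the port, above its mouth, and the manifold is down in its cradle (z of plug in the frame of port above 0.002 m and value of joint manifold below 0.002 m), for 0.05 s.
4. the plug is upright in front of the empty clip, its foot within 14 mm above the footplate, between 12 and 55 mm before its home point and within 15 mm to either side (angle between plug's own z axis and vertical below 0.2 rad and z of plug in the frame of clip_free_home below 0.014 m and x of plug in the frame of clip_free_home between -0.055 and -0.012 m and y of plug in the frame of clip_free_home between -0.015 and 0.015 m).
At the end, for the whole second after the job is handed in: The plug is let go in the empty clip: the centre of its foot within 5 mm (horizontally) of the home point and at most 14 mm above the footplate, upright to within 0.1 rad, at rest, and the manifold is down in its cradle (within 2 mm) (horizontal distance between plug and clip_free_home below 0.005 m and z of plug in the frame of clip_free_home below 0.014 m and angle between plug's own z axis and vertical below 0.1 rad and linear speed of plug below 0.02 m/s and value of joint manifold below 0.002 m); the robot touches nothing.
It fails at once if the manifold is lifted more than 8 mm off its seat (value of joint manifold above 0.008 m).
It fails at once if parked plug b is moved by more than 10 mm or tipped by more than 0.2 rad (distance of plug_b from where it was at the start of the episode above 0.01 m or angle between plug_b's own z axis and vertical above 0.2 rad).
It fails at once if parked plug c is moved by more than 10 mm or tipped by more than 0.2 rad (distance of plug_c from where it was at the start of the episode above 0.01 m or angle between plug_c's own z axis and vertical above 0.2 rad).
It also fails if it takes over 64 s, if anything falls off the work surface, if the arm or the gripper's body presses on something with over 40 N, if the wrist force passes 120 N, or if a joint passes its speed limit or range.

## Robot

A 6-joint arm with a two-finger parallel gripper is mounted at the origin on the work surface. World frame = base frame: x ahead of the robot, y to its left, z up, the work surface at z = 0. Lengths are in m, angles in rad, forces in N, time in s.
With the tool pointing down it reaches from about 0.375 to 0.975 m from the base axis. Payload 3.8 kg.
Tool frame: the origin (TCP) lies midway between the tips of the shut fingers; the grasp point (between the pads) lies 19 mm behind it; x points along the fingers, z is the direction in which the jaws open and shut, and the axes are right-handed (so a half turn about x gives the same grasp; the last joint's range is limited). The gripper opens to 85 mm and grips with 20 to 120 N. Pads are 22 mm wide; open, the fingers measure 114 mm over their backs; the gripper's body (76 mm by 85 mm) begins 54 mm behind the grasp point. The pads swing forward as they close: fully open they stand 13 mm farther back than shut.
Start: joints at [-1.213, 0.264, 1.604, -0, 1.274, -0.037], TCP at [0.26, -0.623, 0.195] pointing down, gripper open.
Joint ranges: [-2.63, 2.63], [-0.94, 2.18], [0.31, 2.57], [-1.31, 4.45], [0, 2.66], [-2.55, 2.55]. Speed limits (rad/s): [2.57, 2.57, 3.14, 3.14, 3.14, 3.14].

## Interface

Orientations are given as a unit quaternion [x, y, z, w].
In Python, from plant import ctrl gives the robot as it stands.
- The arm moves only by the tool jog_arm, never from a script. Its argument "increments" is a list of rows, each a list of 3 entries, a list of its own where there are three numbers: the shift along the tool's x, y, z in cm, then the turn, a rotation vector about the tool's x, y, z in degrees, then the closure, from 0 (fully open) to 1 (shut). In form: [[[tx, ty, tz], [ax, ay, az], gripper], ...]. A call has 1 to 8 rows; each row shifts and turns the pose as measured when the row begins, along the tool's axes as they then stand; what a row does not reach is not made up. A row lasts 1/10 s, in which the tool goes at most 50 mm and 8.59 degrees, less where a joint would pass 70% of its speed; a pose out of reach is approached as far as the arm can. A call is refused whole if a number of a shift passes 5 or a number of a turn 8.59, either way. A call with a gripper value outside its range is refused whole. The fingers move at their own pace and stop on an object; "grip_force" is the grip in N (left out, the last holds). Time passes only in rows, so rows that do not move let the fingers close. It gives the time, the measured TCP pose, the force and the opening at its end, in the units of the state.
- ctrl.get_obs(): the state, without advancing time (a new reading comes with each control period).
- ctrl.snapshot(name): name is "scene" or "top" or "wrist"; returns the picture (420x560x3 uint8, red, green, blue); there is no depth.
- ctrl.get_calibration(name): a dict with "intrinsics" (3x3 intrinsics, pixels), "k1" (the pictures are not rectified: a ray, as slopes to the right and down, at radius r is drawn at 1 + k1 r^2 times it, then the intrinsics apply), "world_from_camera" (4x4, takes a point from camera to world coordinates). Camera axes: x right, y down, z forward; pixel columns grow to the right and rows downward; lengths in m; the calibration is good to about 2 mm. A picture is of the moment at which its call begins: read the wrist's pose just before it. get_calibration takes no time and is no camera call; for the wrist camera it gives the pose at the moment of the call.
- ctrl.finish_job(): hands the job in, once; it reports no verdict.
The state is a dict: "clock": time; "qpos": joint angles; "qvel": joint speeds; "joint_torque": joint torques, N m; "ee_pos": TCP position; "orientation": TCP orientation; "force": force on the tool from outside, world axes, zero at the start; "ft_torque": the same for the moment, N m; "finger_gap": opening from 0.0 (shut) to 1.0 (fully open).
Only numpy, scipy, OpenCV 4.12 (cv2) and the standard library are available. Lean on these libraries where they do the work, as an engineer would, in place of code of your own. Each camera call takes 0.05 s, during which the arm holds its last target.

## Working session

There is one attempt and no reset: what is moved stays moved. The work goes in short steps, Python scripts to look and compute and a tool call to move; the robot and the scene stay as the last step left them, time stands still between calls to the robot, and variables do not carry over. Pictures are saved under pics/ and viewed, and the job is handed in when it is done.

Besides the shell and the picture viewer there is one more tool, called after "Emit:" as name(argument=value, ...), one argument or row to a line, values as JSON. jog_arm: Moves the arm, as the interface text tells. Its arguments: {"type":"object","properties":{"increments":{"type":"array","items":{"type":"array"}},"grip_force":{"type":"number"}},"required":["increments"]}

```bash
ls; mkdir -p pics
python3 - <<'E'
from plant import ctrl
import cv2
print(ctrl.get_obs())
for n in ("scene","top","wrist"):
    c=ctrl.get_calibration(n); print(n,c)
    im=ctrl.snapshot(n); cv2.imwrite(f"pics/{n}0.png",im[:,:,::-1])
E
```

```text
pics
{'clock': 0.0, 'qpos': array([-1.21287703e+00,  2.64770939e-01,  1.60537454e+00, -5.90233062e-06,
        1.27367052e+00, -3.68751332e-02]), 'qvel': array([ 3.15292220e-05,  3.64357635e-04,  8.91202861e-05,  6.47899270e-04,
       -1.27010820e-03,  4.20837694e-04]), 'joint_torque': array([-7.23943012e-04, -5.15114808e+01, -3.67317224e+01, -1.42732092e-04,
        1.30556009e-02,  2.98156874e-05]), 'ee_pos': array([ 0.25934813, -0.62231961,  0.19374982]), 'orientation': array([ 0.39268878,  0.58898773, -0.39177231,  0.58771033]), 'force': array([-0.3381449 , -0.08432149, -0.05182651]), 'ft_torque': array([-0.0002283 ,  0.0175693 , -0.01309752]), 'finger_gap': 1.004928729118926}
scene {'intrinsics': array([[521.85245416,   0.        , 273.99864779],
       [  0.        , 521.85245416, 218.64645347],
       [  0.        ,   0.        ,   1.        ]]), 'k1': -0.014077616999506735, 'world_from_camera': array([[ 0.65655553,  0.55448404, -0.51135339,  1.01554389],
       [ 0.75408425, -0.49787558,  0.42834198, -0.41892387],
       [-0.01708158, -0.66683384, -0.74501064,  0.81065701],

[... 398 characters left out ...]
1392952],
       [-0.01066183, -0.19288622, -0.9811632 ,  0.95527457],
       [ 0.        ,  0.        ,  0.        ,  1.        ]])}
wrist {'intrinsics': array([[335.34253147,   0.        , 281.1541729 ],
       [  0.        , 335.34253147, 209.68719334],
       [  0.        ,   0.        ,   1.        ]]), 'k1': -0.06655313186231566, 'world_from_camera': array([[ 3.84763495e-01, -8.75295340e-01, -2.92942181e-01,
         3.35732659e-01],
       [-9.23014959e-01, -3.65098672e-01, -1.21434531e-01,
        -5.91271203e-01],
       [-6.61721875e-04,  3.17113589e-01, -9.48387333e-01,
         3.72571544e-01],
       [ 0.00000000e+00,  0.00000000e+00,  0.00000000e+00,
         1.00000000e+00]])}
```

View pics/scene0.png

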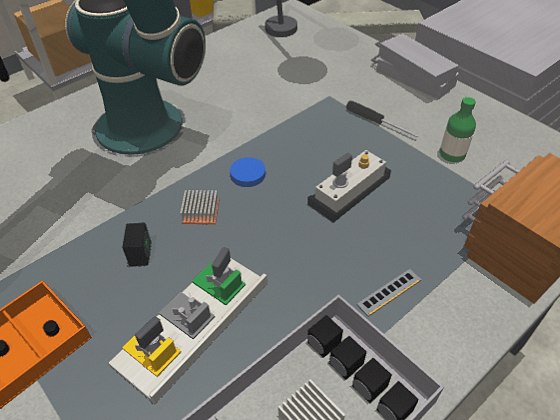

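View pics/top0.png

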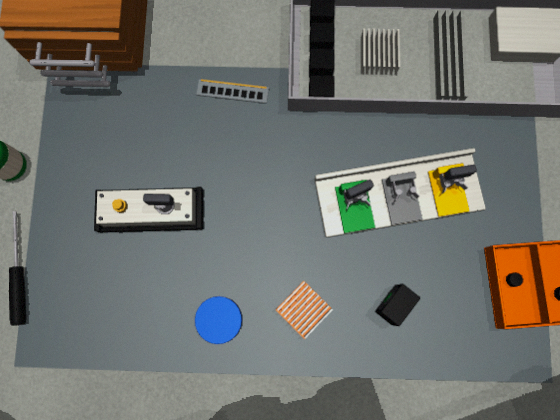

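View pics/wrist0.png

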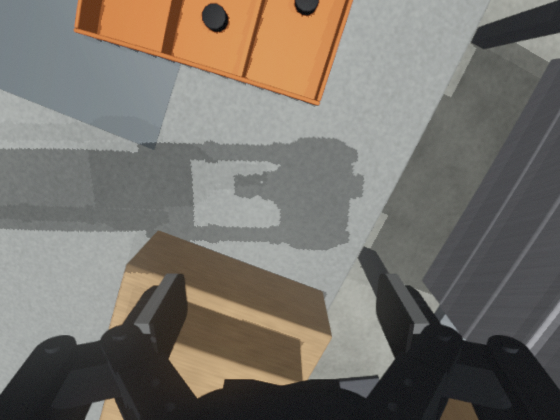

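The top image shows the manifold at about (150,208), with the plug wing at about (158,200) and the brass fitting at (119,205). The rack's middle, grey clip at (402,190) is the empty one. I'll zoom in on both.

```bash
cat > h.py <<'E'
import numpy as np, cv2
from plant import ctrl
def pix(n_or_c,P):
    c=ctrl.get_calibration(n_or_c) if isinstance(n_or_c,str) else n_or_c
    T=np.linalg.inv(c["world_from_camera"]); p=T[:3,:3]@np.array(P,float)+T[:3,3]
    s=p[:2]/p[2]; s=s*(1+c["k1"]*(s@s)); K=c["intrinsics"]
    return np.array([K[0,0]*s[0]+K[0,2],K[1,1]*s[1]+K[1,2]])
def ray(c,u,v,z):
    c=ctrl.get_calibration(c) if isinstance(c,str) else c
    K=c["intrinsics"]; d=np.array([(u-K[0,2])/K[0,0],(v-K[1,2])/K[1,1]]); s=d.copy()
    for _ in range(20): s=d/(1+c["k1"]*(s@s))
    W=c["world_from_camera"]; r=W[:3,:3]@np.array([s[0],s[1],1]); o=W[:3,3]
    return o+r*(z-o[2])/r[2]
E
python3 - <<'E'
import cv2
a=cv2.imread("pics/top0.png")
cv2.imwrite("pics/t_man.png",cv2.resize(a[175:240,85:215],None,fx=6,fy=6,interpolation=cv2.INTER_CUBIC))
cv2.imwrite("pics/t_rack.png",cv2.resize(a[140:245,310:490],None,fx=4,fy=4,interpolation=cv2.INTER_CUBIC))
b=cv2.imread("pics/scene0.png")
cv2.imwrite("pics/s_man.png",cv2.resize(b[140:225,300:400],None,fx=6,fy=6,interpolation=cv2.INTER_CUBIC))
cv2.imwrite("pics/s_rack.png",cv2.resize(b[235:405,100:275],None,fx=3.5,fy=3.5,interpolation=cv2.INTER_CUBIC))
E
```

```text
(no output)
```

View pics/t_man.png

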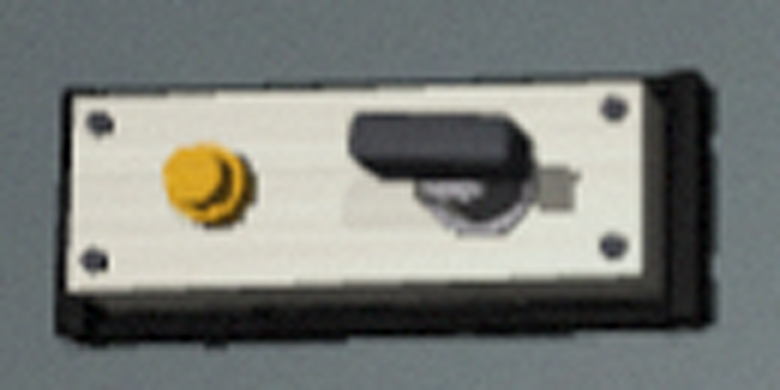

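View pics/t_rack.png

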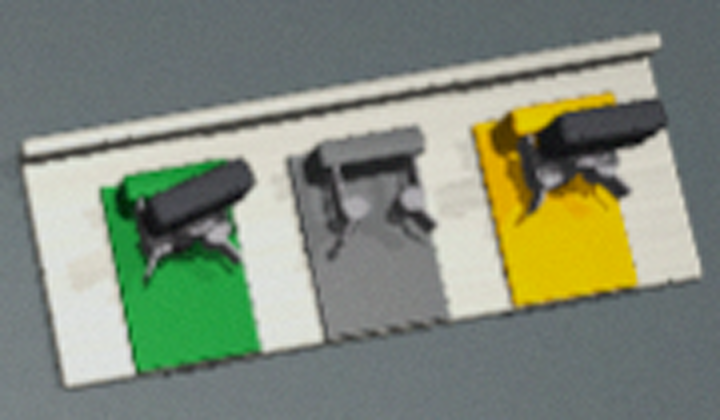

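View pics/s_man.png

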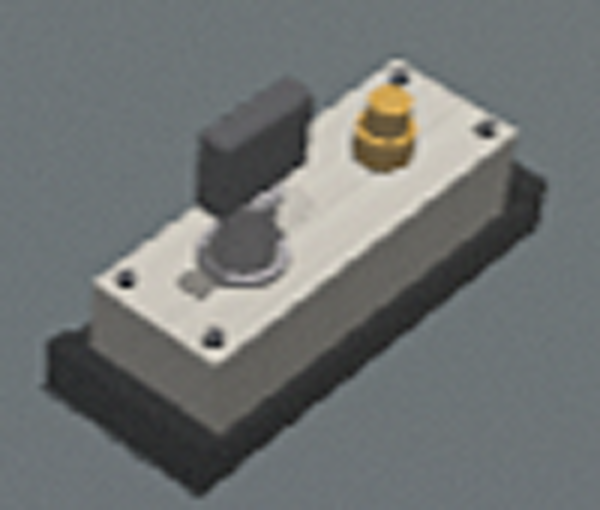

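View pics/s_rack.png

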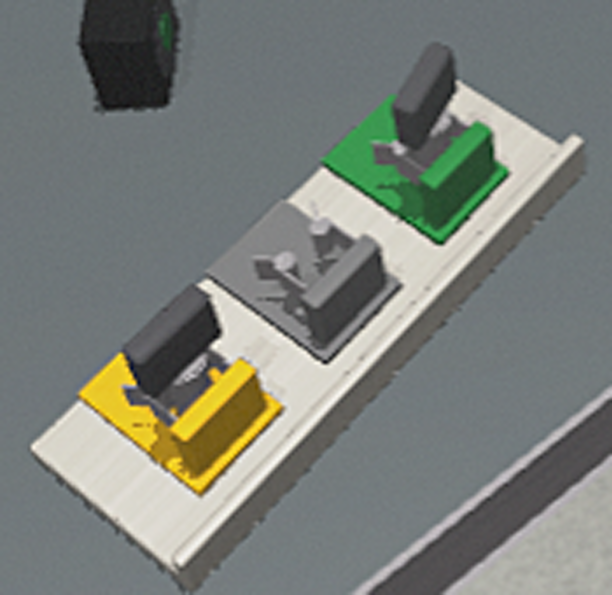

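Run:
```python
from h import *
np.set_printoptions(precision=4,suppress=True)
def T(x,y,f,ox,oy): return ((x+.5)/f-.5+ox,(y+.5)/f-.5+oy)
tm=lambda x,y,z: ray("top",*T(x,y,6,85,175),z)
tr=lambda x,y,z: ray("top",*T(x,y,4,310,140),z)
sm=lambda x,y,z: ray("scene",*T(x,y,6,300,140),z)
sr=lambda x,y,z: ray("scene",*T(x,y,3.5,100,235),z)
def man(c,name):
    c=np.array(c) # order: +x far/... [TL,TR,BR,BL]: TL,BL are +x end
    m=c.mean(0); xa=(c[0]+c[3]-c[1]-c[2]); L=np.linalg.norm(xa)/2; xa/=np.linalg.norm(xa)
    W=np.linalg.norm((c[0]+c[1]-c[2]-c[3])/2)
    print(name,m,"L,W",L,W,"yaw",np.arctan2(xa[1],xa[0]),"port",m-.036*xa)
man([tm(*p,.05) for p in [(70,95),(640,82),(643,272),(68,292)]],"top man")
# scene: corners: (398,58) far-left?, (517,130), (217,365), (93,280)
man([sm(*p,.05) for p in [(517,130),(217,365),(93,280),(398,58)]],"scene man")
print("fitting",tm(198,178,.074),sm(392,98,.074))
print("wing top t", tm(358,112,.117),tm(510,112,.117),tm(525,155,.117),tm(352,155,.117))
print("wing top bottom edge? s", [sm(*p,.117) for p in [(200,130),(290,78),(312,92),(228,150)]])
print("rack front z12",tr(65,387,.012),tr(702,277,.012), "scene",sr(35,450,.012))
print("plate front z18",tr(327,341,.018),tr(447,318,.018),"scene",sr(205,277,.018),sr(285,200,.018))
print("jaws z55",tr(357,207,.055),tr(412,199,.055),"scene",sr(286,262,.055),sr(320,228,.055))
print("lip z30",tr(25,142,.03),tr(660,38,.03),"scene",sr(578,140,.03),sr(180,560,.03))
```

```text
top man [0.51   0.2226 0.05  ] L,W 0.1644861638767214 0.056408315310666625 yaw 1.6255568646773728 port [0.512  0.1867 0.05  ]
scene man [0.5063 0.2241 0.05  ] L,W 0.16445911095629756 0.056217370926873955 yaw 1.627373008806359 port [0.5083 0.1882 0.05  ]
fitting [0.5065 0.2604 0.074 ] [0.5041 0.2647 0.074 ]
wing top t [0.5177 0.2057 0.117 ] [0.5187 0.1651 0.117 ] [0.5071 0.1604 0.117 ] [0.506  0.2064 0.117 ]
wing top bottom edge? s [array([0.5025, 0.1663, 0.117 ]), array([0.5044, 0.207 , 0.117 ]), array([0.5142, 0.2073, 0.117 ]), array([0.5155, 0.1661, 0.117 ])]
rack front z12 [ 0.4696 -0.0933  0.012 ] [ 0.526  -0.3759  0.012 ] scene [ 0.5279 -0.374   0.012 ]
plate front z18 [ 0.4921 -0.2076  0.018 ] [ 0.5037 -0.2605  0.018 ] scene [ 0.5048 -0.2628  0.018 ] [ 0.4932 -0.2063  0.018 ]
jaws z55 [ 0.5445 -0.2136  0.055 ] [ 0.5486 -0.2371  0.055 ] scene [ 0.5476 -0.2361  0.055 ] [ 0.5426 -0.2126  0.055 ]
lip z30 [ 0.5757 -0.0732  0.03  ] [ 0.6305 -0.3555  0.03  ] scene [ 0.5723 -0.0731  0.03  ] [ 0.6287 -0.3527  0.03  ]
```

```bash
cat >> h.py <<'E'
from scipy.spatial.transform import Rotation as R
def Rt(yawz):  # tool x down, tool z horizontal at yaw
    z=np.array([np.cos(yawz),np.sin(yawz),0]); x=np.array([0,0,-1.]); y=np.cross(z,x)
    return np.stack([x,y,z],1)
def delta(p,yawz=None):
    o=ctrl.get_obs(); M=R.from_quat(o["orientation"]).as_matrix()
    d=M.T@(np.array(p)-o["ee_pos"])*100
    rv=np.zeros(3) if yawz is None else np.degrees(R.from_matrix(M.T@Rt(yawz)).as_rotvec())
    print("clk %.2f pos %s zyaw %.3f tilt %.4f gap %.3f q %s F %s T %s"%(o["clock"],np.round(o["ee_pos"],4),np.arctan2(M[1,2],M[0,2]),np.arccos(min(1,-M[2,0])),o["finger_gap"],np.round(o["qpos"],2),np.round(o["force"],1),np.round(o["ft_torque"],2)))
    print("d_cm",np.round(d,2),"rot_deg",np.round(rv,2))
E
python3 - <<'E'
from h import *
print(R.from_quat(ctrl.get_obs()["orientation"]).as_matrix().round(3))
delta([.51,.187,.17],0.055); delta([.51,.187,.17],0.055-np.pi)
E
```

```text
[[-0.001  0.923  0.385]
 [ 0.002  0.385 -0.923]
 [-1.     0.    -0.002]]
clk 0.15 pos [ 0.2594 -0.6225  0.194 ] zyaw -1.176 tilt 0.0018 gap 1.000 q [-1.21  0.26  1.61  0.    1.27 -0.04] F [-0.5  0.9 -0.3] T [-0.02 -0.01 -0.05]
d_cm [  2.52  54.27 -65.08] rot_deg [-7.053e+01 -9.000e-02 -7.000e-02]
clk 0.15 pos [ 0.2594 -0.6225  0.194 ] zyaw -1.176 tilt 0.0018 gap 1.000 q [-1.21  0.26  1.61  0.    1.27 -0.04] F [-0.5  0.9 -0.3] T [-0.02 -0.01 -0.05]
d_cm [  2.52  54.27 -65.08] rot_deg [ 1.0947e+02 -7.0000e-02  1.0000e-01]
```

Emit:
jog_arm(
  increments=[
    [[0, 3.1, -3.7], [0, 0, 0], 0],
    [[0, 3.1, -3.7], [0, 0, 0], 0],
    [[0, 3.1, -3.7], [0, 0, 0], 0],
    [[0, 3.1, -3.7], [0, 0, 0], 0],
    [[0, 3.1, -3.7], [0, 0, 0], 0],
    [[0, 3.1, -3.7], [0, 0, 0], 0],
    [[0, 3.1, -3.7], [0, 0, 0], 0],
    [[0, 3.1, -3.7], [0, 0, 0], 0],
  ],
  grip_force=70,
)

```text
clock: 0.95
ee_pos: [0.3749, -0.2465, 0.1896]
orientation: [0.396, 0.588, -0.395, 0.584]
force: [1.4, 0.6, 0.6]
finger_gap: 1.003
```

```bash
python3 -c "
from h import *
delta([.51,.187,.17],0.055)"
```

```text
clk 0.95 pos [ 0.3749 -0.2465  0.1896] zyaw -1.187 tilt 0.0054 gap 1.003 q [-0.64 -0.17  2.07  0.    1.25  0.55] F [1.4 0.6 0.6] T [-0.03 -0.05 -0.02]
d_cm [  2.14  28.75 -35.13] rot_deg [-71.17  -0.29  -0.17]
```

Emit:
jog_arm(
  increments=[
    [[0, 3.1, -3.8], [0, 0, 0], 0],
    [[0, 3.1, -3.8], [0, 0, 0], 0],
    [[0, 3.1, -3.8], [0, 0, 0], 0],
    [[0, 3.1, -3.8], [0, 0, 0], 0],
    [[0, 3.1, -3.8], [0, 0, 0], 0],
    [[0, 3.1, -3.8], [0, 0, 0], 0],
    [[0, 3.1, -3.8], [0, 0, 0], 0],
    [[0, 3.1, -3.8], [0, 0, 0], 0],
  ],
)

```text
clock: 1.75
ee_pos: [0.4893, 0.137, 0.1912]
orientation: [0.397, 0.586, -0.394, 0.586]
force: [0.6, -0.9, -0.3]
finger_gap: 1.0
```

Emit:
jog_arm(
  increments=[
    [[0, 0, 0], [-8.5, 0, 0], 0],
    [[0, 0, 0], [-8.5, 0, 0], 0],
    [[0, 0, 0], [-8.5, 0, 0], 0],
    [[0, 0, 0], [-8.5, 0, 0], 0],
    [[0, 0, 0], [-8.5, 0, 0], 0],
    [[0, 0, 0], [-8.5, 0, 0], 0],
    [[0, 0, 0], [-8.5, 0, 0], 0],
    [[0, 0, 0], [-8.5, 0, 0], 0],
  ],
)

```text
clock: 2.55
ee_pos: [0.4877, 0.1459, 0.1882]
orientation: [-0.004, 0.708, 0.008, 0.706]
force: [0.3, -1.2, 0.4]
finger_gap: 1.001
```

```bash
python3 -c "
from h import *
delta([.51,.187,.17],0.055)"
```

```text
clk 2.55 pos [0.4877 0.1459 0.1882] zyaw 0.017 tilt 0.0055 gap 1.001 q [ 0.24 -0.05  1.96  0.01  1.23  0.22] F [ 0.3 -1.2  0.4] T [-0.01 -0.01  0.01]
d_cm [1.83 4.06 2.3 ] rot_deg [-2.2  -0.16 -0.27]
```

Emit:
jog_arm(
  increments=[
    [[0, 4.1, 2.3], [-2.2, -0.1, -0.3], 0],
    [[0, 0, 0], [0, 0, 0], 0],
  ],
)

```text
clock: 2.75
ee_pos: [0.5097, 0.1871, 0.1872]
orientation: [-0.021, 0.708, 0.02, 0.706]
force: [0.4, -0.6, 0.2]
finger_gap: 0.998
```

```bash
python3 -c "
from h import *
delta([.51,.187,.17],0.055)
c=ctrl.get_calibration('wrist')
im=ctrl.snapshot('wrist'); cv2.imwrite('pics/w1.png',im[:,:,::-1])
print(pix(c,[.51,.187,.117]),pix(c,[.51,.187,.05]))
delta([.51,.187,.17],0.055)"
```

```text
clk 2.75 pos [0.5097 0.1871 0.1872] zyaw 0.058 tilt 0.0029 gap 0.998 q [ 0.31  0.02  1.89 -0.    1.23  0.25] F [ 0.4 -0.6  0.2] T [ 0.02 -0.03 -0.  ]
d_cm [ 1.72 -0.01  0.03] rot_deg [ 0.17 -0.15  0.07]
[280.37317932 207.28552473] [280.64888681 185.67855861]
clk 2.80 pos [0.5082 0.185  0.1868] zyaw 0.057 tilt 0.0063 gap 1.000 q [ 0.3   0.02  1.9  -0.    1.23  0.25] F [-1.6 -1.3 -0.3] T [ 0.   -0.   -0.01]
d_cm [1.68 0.2  0.2 ] rot_deg [ 0.14 -0.29  0.22]
```

View pics/w1.png

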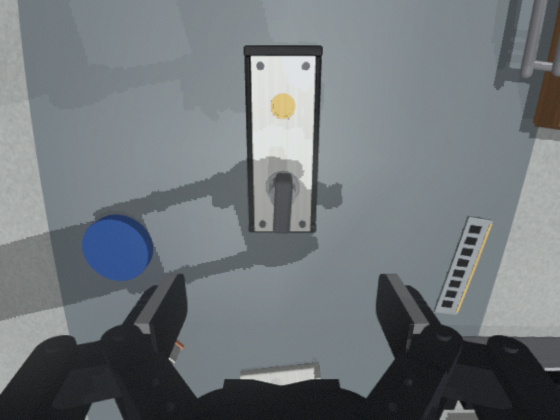

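```bash
python3 -c "
import cv2
a=cv2.imread('pics/w1.png')[150:245,235:335]
cv2.imwrite('pics/w1c.png',cv2.resize(a,None,fx=6,fy=6,interpolation=cv2.INTER_CUBIC))"
```

```text
(no output)
```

View pics/w1c.png

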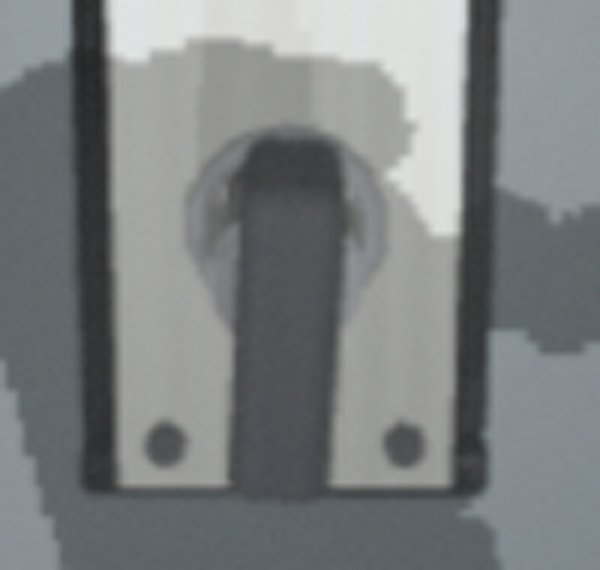

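```bash
python3 -c "
from h import *
np.set_printoptions(precision=4,suppress=True)
c=ctrl.get_calibration('wrist')
f=lambda x,y,z: ray(c,(x+.5)/6-.5+235,(y+.5)/6-.5+150,z)
P=[f(242,190,.117),f(343,190,.117),f(329,492,.117),f(230,492,.117)]
print(np.array(P),np.mean(P,0)); a=(P[0]+P[1]-P[2]-P[3])/2; print(np.linalg.norm(a),np.arctan2(a[1],a[0]))
print('collar',f(286,225,.054))
L=f(117,485,.05),f(107,0,.05),f(455,485,.05),f(468,0,.05)
for i in (0,2): d=L[i+1]-L[i]; print(np.arctan2(d[1],d[0]))
delta([.51,.187,.17],0.015)
"
```

```text
[[0.503  0.2054 0.117 ]
 [0.5157 0.2061 0.117 ]
 [0.5167 0.1648 0.117 ]
 [0.5035 0.164  0.117 ]] [0.5097 0.1851 0.117 ]
0.041375114588549554 1.588526087097549
collar [0.5097 0.1843 0.054 ]
1.6220367494811732
1.630963205006925
clk 2.80 pos [0.5082 0.185  0.1868] zyaw 0.057 tilt 0.0063 gap 1.000 q [ 0.3   0.02  1.9  -0.    1.23  0.25] F [-1.6 -1.3 -0.3] T [ 0.   -0.   -0.01]
d_cm [1.68 0.2  0.2 ] rot_deg [ 2.43 -0.28  0.22]
```

Emit:
jog_arm(
  increments=[
    [[4, 0.1, 0.2], [2.2, 0, 0], 0],
    [[3, 0, 0], [0, 0, 0], 0],
    [[0, 0, 0], [0, 0, 0], 0],
  ],
)

```text
clock: 3.1
ee_pos: [0.5103, 0.1855, 0.1164]
orientation: [-0.008, 0.708, 0.005, 0.706]
force: [-0.2, -0.0, -0.5]
finger_gap: 1.001
```

```bash
python3 -c "
from h import *
delta([.511,.187,.086],0.018)
c=ctrl.get_calibration('wrist')
im=ctrl.snapshot('wrist'); cv2.imwrite('pics/w2.png',im[:,:,::-1])
print(pix(c,[.511,.187,.117]))
delta([.511,.187,.086],0.018)"
```

```text
clk 3.10 pos [0.5103 0.1855 0.1164] zyaw 0.017 tilt 0.0048 gap 1.001 q [ 0.31  0.08  1.97 -0.    1.1   0.29] F [-0.2 -0.  -0.5] T [-0.03 -0.01 -0.01]
d_cm [3.04 0.16 0.08] rot_deg [-0.03 -0.15  0.23]
[280.61683347 242.98057985]
clk 3.15 pos [0.5114 0.1858 0.1183] zyaw 0.017 tilt 0.0034 gap 1.000 q [ 0.3   0.08  1.97 -0.    1.1   0.29] F [ 0.3 -0.6  0.6] T [-0.   -0.01 -0.01]
d_cm [ 3.22  0.13 -0.04] rot_deg [-0.04 -0.02  0.19]
```

View pics/w2.png

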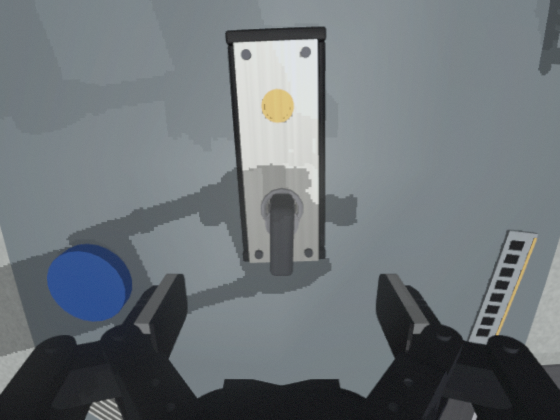

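Emit:
jog_arm(
  increments=[
    [[3.1, 0.2, 0.1], [0, 0, 0.2], 0],
    [[0, 0, 0], [0, 0, 0], 0],
  ],
)

```text
clock: 3.35
ee_pos: [0.514, 0.1877, 0.0902]
orientation: [-0.005, 0.706, 0.006, 0.708]
force: [-2.0, 0.0, -0.5]
finger_gap: 0.999
```

```bash
python3 -c "
from h import *
delta([.5115,.188,.086],0.018)"
```

```text
clk 3.35 pos [0.514  0.1877 0.0902] zyaw 0.017 tilt 0.0036 gap 0.999 q [0.3  0.11 1.99 0.   1.04 0.29] F [-2.   0.  -0.5] T [-0.01  0.07 -0.02]
d_cm [ 0.41  0.04 -0.25] rot_deg [-0.08  0.2  -0.07]
```

Emit:
jog_arm(
  increments=[
    [[0.3, 0, -0.1], [0, 0, 0], 0],
    [[0, 0, 0], [0, 0, 0], 0],
  ],
)

```text
clock: 3.55
ee_pos: [0.5155, 0.1879, 0.0913]
orientation: [-0.005, 0.704, 0.007, 0.71]
force: [-0.7, -0.7, -0.2]
finger_gap: 1.002
```

```bash
python3 -c "
from h import *
delta([.5115,.188,.086],0.018)
im=ctrl.snapshot('wrist'); cv2.imwrite('pics/w3.png',im[:,:,::-1])
delta([.5115,.188,.086],0.018)"
```

```text
clk 3.55 pos [0.5155 0.1879 0.0913] zyaw 0.016 tilt 0.0088 gap 1.002 q [ 0.3   0.11  1.99 -0.    1.04  0.29] F [-0.7 -0.7 -0.2] T [ 0.    0.02 -0.03]
d_cm [ 0.53  0.01 -0.4 ] rot_deg [-0.11  0.48 -0.14]
clk 3.60 pos [0.5166 0.1883 0.0923] zyaw 0.016 tilt 0.0112 gap 1.003 q [ 0.3   0.11  1.99 -0.    1.04  0.29] F [ 0.6  0.1 -0. ] T [ 0.01  0.04 -0.02]
d_cm [ 0.62 -0.02 -0.52] rot_deg [-0.12  0.61 -0.18]
```

View pics/w3.png

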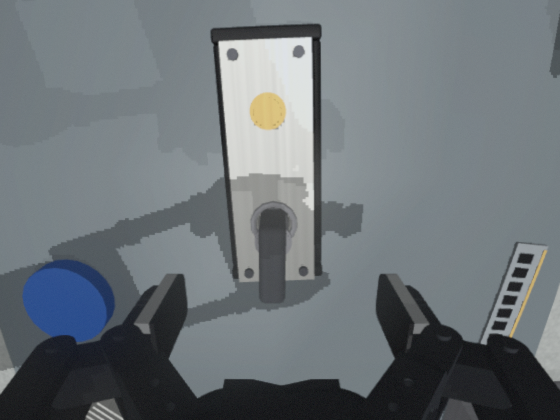

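Emit:
jog_arm(
  increments=[
    [[0.6, 0, -0.5], [0, 0.6, -0.2], 0],
  ],
)

```text
clock: 3.7
ee_pos: [0.5136, 0.1887, 0.0887]
orientation: [-0.005, 0.705, 0.006, 0.709]
force: [-0.5, -0.6, -0.1]
finger_gap: 1.006
```

```bash
python3 -c "
from h import *
delta([.5115,.188,.086],0.018)
o=ctrl.get_obs();print(o['qpos'],o['qvel'])"
```

```text
clk 3.70 pos [0.5136 0.1887 0.0887] zyaw 0.016 tilt 0.0045 gap 1.006 q [ 0.31  0.11  1.99 -0.    1.04  0.29] F [-0.5 -0.6 -0.1] T [ 0.    0.02 -0.01]
d_cm [ 0.27 -0.07 -0.21] rot_deg [-0.13  0.26 -0.04]
[ 3.06976073e-01  1.12268428e-01  1.98957752e+00 -6.82744766e-04
  1.03523629e+00  2.91565581e-01] [ 0.03007478  0.04909866  0.05495564 -0.00377074  0.00654179  0.03313158]
```

Emit:
jog_arm(
  increments=[
    [[0.3, 0, -0.3], [0, 0.3, 0], 0],
    [[0.1, 0, 0], [0, 0, 0], 0.4],
  ],
)

```text
clock: 3.9
ee_pos: [0.5105, 0.1889, 0.0854]
orientation: [-0.005, 0.707, 0.006, 0.707]
force: [0.3, 0.3, -0.3]
finger_gap: 0.86
```

```bash
python3 -c "
from h import *
delta([.5115,.188,.086],0.018)
o=ctrl.get_obs();print(o['qpos'],o['qvel'])"
```

```text
clk 3.90 pos [0.5105 0.1889 0.0854] zyaw 0.016 tilt 0.0011 gap 0.860 q [0.31 0.11 1.99 0.   1.03 0.29] F [ 0.3  0.3 -0.3] T [-0.02 -0.04 -0.01]
d_cm [-0.06 -0.09  0.1 ] rot_deg [-0.11 -0.02 -0.06]
[3.07885942e-01 1.13898828e-01 1.99461520e+00 1.24234812e-03
 1.03314836e+00 2.91255238e-01] [ 0.00035496  0.00685309  0.00525373 -0.00048142 -0.01788863  0.00069309]
```

Emit:
jog_arm(
  increments=[
    [[0, 0, 0.1], [0, 0, 0], 0.6],
    [[0, 0, 0], [0, 0, 0], 0.7],
  ],
)

```text
clock: 4.1
ee_pos: [0.5114, 0.189, 0.0853]
orientation: [-0.005, 0.707, 0.006, 0.707]
force: [0.0, 0.1, 0.2]
finger_gap: 0.518
```

```bash
python3 -c "
from h import *
delta([.5115,.188,.086],0.018)
im=ctrl.snapshot('wrist'); cv2.imwrite('pics/w4.png',im[:,:,::-1])
delta([.5115,.188,.086],0.018)"
```

```text
clk 4.10 pos [0.5114 0.189  0.0853] zyaw 0.016 tilt 0.0011 gap 0.518 q [0.31 0.12 1.99 0.   1.03 0.29] F [0.  0.1 0.2] T [0.03 0.   0.02]
d_cm [-0.07 -0.1   0.01] rot_deg [-0.1  -0.03 -0.05]
clk 4.15 pos [0.5113 0.189  0.0853] zyaw 0.016 tilt 0.0012 gap 0.421 q [0.31 0.12 1.99 0.   1.03 0.29] F [-0.5 -0.3 -0.7] T [ 0.06 -0.02 -0.  ]
d_cm [-0.07 -0.1   0.02] rot_deg [-0.1  -0.04 -0.05]
```

View pics/w4.png

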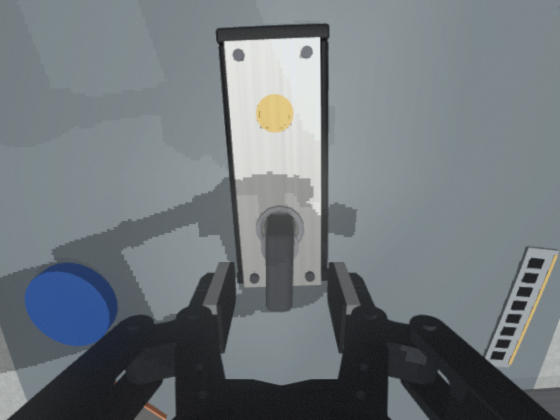

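Emit:
jog_arm(
  increments=[
    [[0, -0.1, -0.1], [0, 0, 0], 1],
    [[0, 0, 0], [0, 0, 0], 1],
    [[0, 0, 0], [0, 0, 0], 1],
  ],
  grip_force=70,
)

```text
clock: 4.45
ee_pos: [0.5103, 0.1878, 0.0852]
orientation: [-0.005, 0.707, 0.006, 0.707]
force: [0.0, 0.3, 0.2]
finger_gap: -0.004
```

```bash
python3 -c "
from h import *
delta([.5115,.188,.086],0.018)
im=ctrl.snapshot('wrist'); cv2.imwrite('pics/w5.png',im[:,:,::-1])
delta([.5115,.188,.086],0.018)"
```

```text
clk 4.45 pos [0.5103 0.1878 0.0852] zyaw 0.016 tilt 0.0012 gap -0.004 q [0.31 0.11 2.   0.   1.03 0.29] F [0.  0.3 0.2] T [-0.01 -0.02 -0.  ]
d_cm [-0.08  0.02  0.12] rot_deg [-0.11 -0.05 -0.05]
clk 4.50 pos [0.5102 0.1878 0.0852] zyaw 0.016 tilt 0.0013 gap -0.001 q [0.31 0.11 2.   0.   1.03 0.29] F [-0.   0.4  0.1] T [ 0.   -0.01 -0.04]
d_cm [-0.08  0.02  0.13] rot_deg [-0.1  -0.06 -0.04]
```

View pics/w5.png

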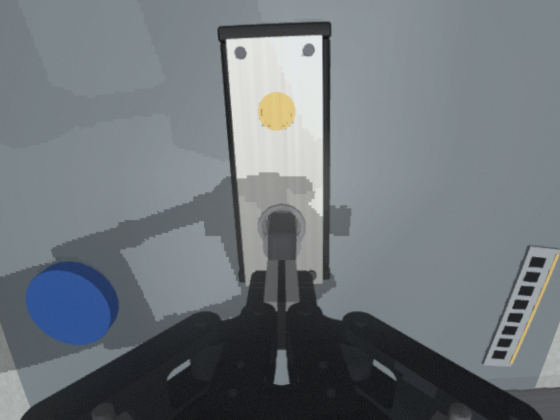

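```bash
python3 -c "
from h import *
c=ctrl.get_calibration('wrist');o=ctrl.get_obs();p=o['ee_pos']
print(c['world_from_camera'].round(4)); print('tcp pix',pix(c,p), 'grasp',pix(c,p+[0,0,.019]))
for z in (.085,.095,.105,.117): print(z,[pix(c,[.511,y,z]).round(0) for y in (.166,.188,.21)])
im=ctrl.snapshot('scene'); cv2.imwrite('pics/s5.png',cv2.resize(im[100:240,270:440,::-1],None,fx=4,fy=4,interpolation=cv2.INTER_CUBIC))
im=ctrl.snapshot('top'); cv2.imwrite('pics/t5.png',cv2.resize(im[150:260,80:230,::-1],None,fx=5,fy=5,interpolation=cv2.INTER_CUBIC))
"
```

```text
[[ 9.999e-01  1.550e-02  5.000e-03  5.100e-01]
 [ 1.630e-02 -9.480e-01 -3.178e-01  2.693e-01]
 [-2.000e-04  3.179e-01 -9.481e-01  2.640e-01]
 [ 0.000e+00  0.000e+00  0.000e+00  1.000e+00]]
tcp pix [279.34010699 244.81671709] grasp [279.15146671 259.7521557 ]
0.085 [array([280., 278.]), array([281., 244.]), array([281., 209.])]
0.095 [array([280., 286.]), array([281., 252.]), array([281., 215.])]
0.105 [array([280., 296.]), array([281., 260.]), array([281., 221.])]
0.117 [array([280., 309.]), array([281., 271.]), array([281., 230.])]
```

View pics/s5.png

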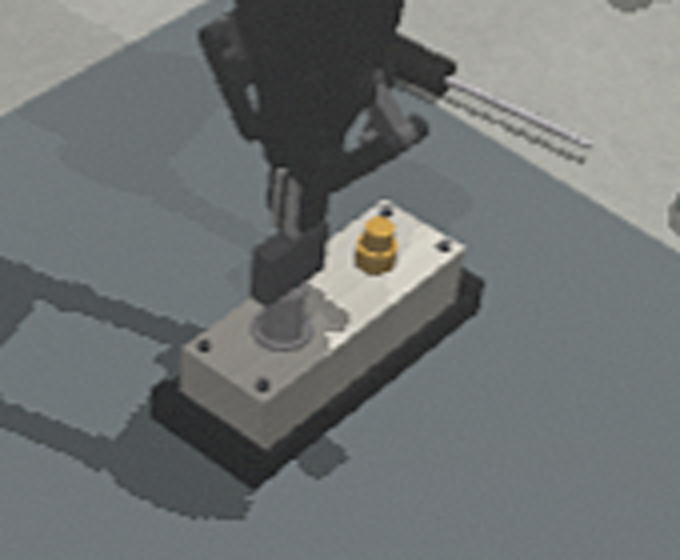

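View pics/t5.png

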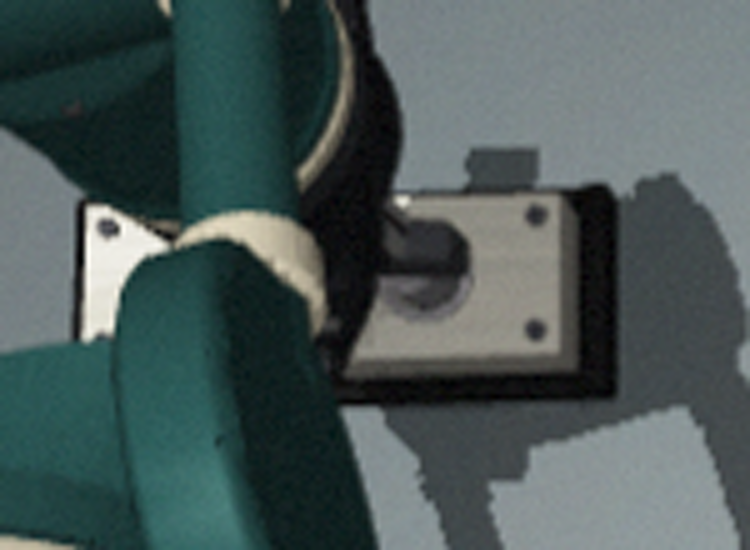

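```bash
python3 -c "
from h import *
a=cv2.imread('pics/w5.png')[190:320,220:350]
cv2.imwrite('pics/w5c.png',cv2.resize(a,None,fx=4.5,fy=4.5,interpolation=cv2.INTER_CUBIC))
o=ctrl.get_obs();print(pix('scene',o['ee_pos']),pix('scene',o['ee_pos']+[0,0,.019]),pix('scene',[.511,.188,.117]))
for u,v in ((342,157),(350,158)):
  for z in (.117,.11,.105,.1,.085): print(z,ray('scene',u,v,z))
"
```

```text
[342.09567159 170.12036968] [342.85343011 163.13775425] [343.69581732 158.46640647]
0.117 [0.50571053 0.18866028 0.117     ]
0.11 [0.50056557 0.19479168 0.11      ]
0.105 [0.4968906  0.19917126 0.105     ]
0.1 [0.49321564 0.20355083 0.1       ]
0.085 [0.48219073 0.21668954 0.085     ]
0.117 [0.51840742 0.19826214 0.117     ]
0.11 [0.51339059 0.20449044 0.11      ]
0.105 [0.50980715 0.20893922 0.105     ]
0.1 [0.5062237  0.21338801 0.1       ]
0.085 [0.49547336 0.22673436 0.085     ]
```

View pics/w5c.png

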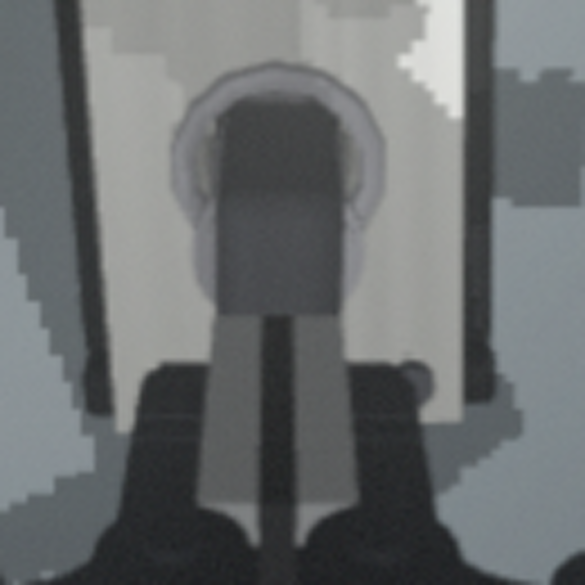

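The fingers shut empty. The wrist view shows the shut fingertips lying over the wing top at about (282,260), and the scene view shows them ending on it at about (346,158). So the tips are really about 32 mm higher than the TCP reading suggests. I'll open and look again before going lower.

Emit:
jog_arm(
  increments=[
    [[0, 0, 0], [0, 0, 0], 0.3],
    [[0, 0, 0], [0, 0, 0], 0.3],
    [[0, 0, 0], [0, 0, 0], 0.3],
    [[1.5, 0.1, 0], [0, 0, 0], 0.3],
    [[0, 0, 0], [0, 0, 0], 0.3],
  ],
)

```text
clock: 5.1
ee_pos: [0.5104, 0.1889, 0.0693]
orientation: [-0.005, 0.707, 0.006, 0.707]
force: [-0.4, 0.2, 0.3]
finger_gap: 0.701
```

```bash
python3 -c "
from h import *
delta([.5115,.188,.055],0.018)
im=ctrl.snapshot('wrist'); cv2.imwrite('pics/w6.png',im[:,:,::-1])
im=ctrl.snapshot('scene'); cv2.imwrite('pics/s6.png',cv2.resize(im[100:240,270:440,::-1],None,fx=4,fy=4,interpolation=cv2.INTER_CUBIC))
delta([.5115,.188,.055],0.018)"
```

```text
clk 5.10 pos [0.5104 0.1889 0.0693] zyaw 0.016 tilt 0.0011 gap 0.701 q [0.31 0.13 2.01 0.   1.   0.29] F [-0.4  0.2  0.3] T [ 0.03  0.01 -0.02]
d_cm [ 1.43 -0.1   0.11] rot_deg [-0.11 -0.02 -0.06]
clk 5.20 pos [0.512  0.1894 0.0711] zyaw 0.016 tilt 0.0032 gap 0.703 q [0.31 0.13 2.01 0.   1.   0.29] F [ 0.1 -0.7  0.2] T [-0.02 -0.03  0.04]
d_cm [ 1.61 -0.14 -0.05] rot_deg [-0.11  0.15 -0.11]
```

View pics/w6.png

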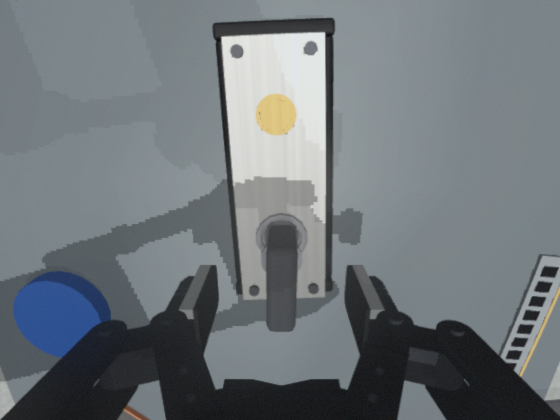

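View pics/s6.png

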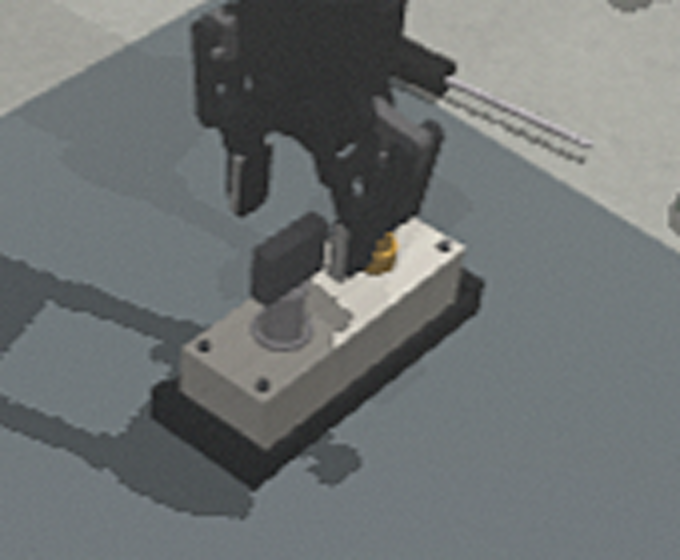

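Emit:
jog_arm(
  increments=[
    [[1.6, -0.1, 0], [0, 0.1, -0.1], 0.3],
    [[0, 0, 0], [0, 0, 0], 0.4],
    [[0, 0, 0], [0, 0, 0], 0.5],
  ],
)

```text
clock: 5.5
ee_pos: [0.5123, 0.1884, 0.0537]
orientation: [-0.006, 0.707, 0.006, 0.707]
force: [-0.0, -0.1, 0.9]
finger_gap: 0.503
```

```bash
python3 -c "
from h import *
delta([.5105,.188,.055],0.018)
im=ctrl.snapshot('wrist'); cv2.imwrite('pics/w7.png',im[:,:,::-1])
im=ctrl.snapshot('scene'); cv2.imwrite('pics/s7.png',cv2.resize(im[100:240,270:440,::-1],None,fx=4,fy=4,interpolation=cv2.INTER_CUBIC))
delta([.5105,.188,.055],0.018)"
```

```text
clk 5.50 pos [0.5123 0.1884 0.0537] zyaw 0.016 tilt 0.0010 gap 0.503 q [ 0.31  0.15  2.02 -0.    0.97  0.29] F [-0.  -0.1  0.9] T [-0.04 -0.02  0.02]
d_cm [-0.13 -0.04 -0.18] rot_deg [-0.1   0.06  0.  ]
clk 5.60 pos [0.5118 0.1883 0.0536] zyaw 0.016 tilt 0.0003 gap 0.498 q [ 0.31  0.15  2.02 -0.    0.97  0.29] F [ 0.3  1.  -0. ] T [-0.01 -0.01 -0.04]
d_cm [-0.14 -0.03 -0.13] rot_deg [-0.1   0.01  0.01]
```

View pics/w7.png

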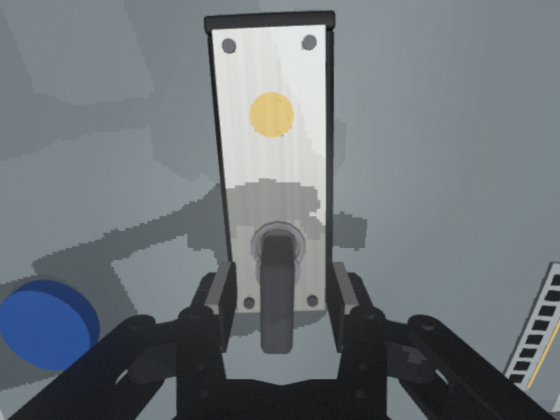

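View pics/s7.png

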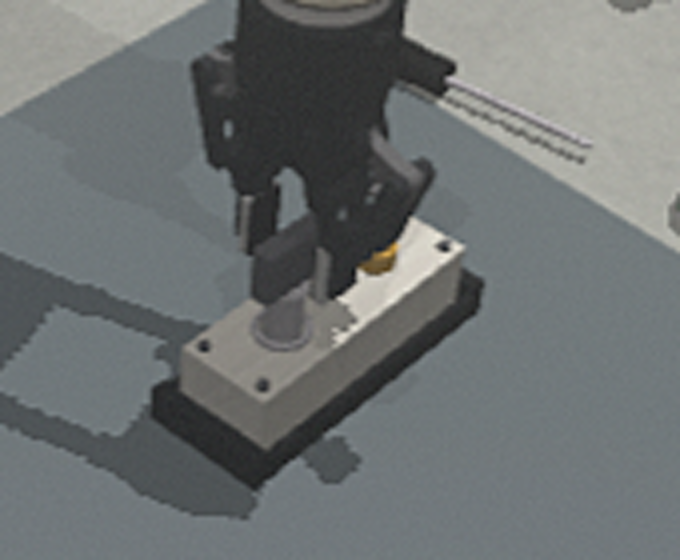

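Emit:
jog_arm(
  increments=[
    [[-0.2, 0, -0.17], [0, 0, 0], 0.5],
    [[0, 0, 0], [0, 0, 0], 0.6],
  ],
)

```text
clock: 5.8
ee_pos: [0.5103, 0.1884, 0.0561]
orientation: [-0.006, 0.707, 0.006, 0.707]
force: [-0.3, 0.1, 0.5]
finger_gap: 0.401
```

```bash
python3 -c "
from h import *
delta([.5105,.188,.055],0.018)
im=ctrl.snapshot('wrist'); cv2.imwrite('pics/w8.png',im[:,:,::-1])
delta([.5105,.188,.055],0.018)"
```

```text
clk 5.80 pos [0.5103 0.1884 0.0561] zyaw 0.016 tilt 0.0008 gap 0.401 q [ 0.31  0.15  2.02 -0.    0.98  0.29] F [-0.3  0.1  0.5] T [-0.03  0.02 -0.02]
d_cm [ 0.11 -0.04  0.02] rot_deg [-0.11  0.05  0.  ]
clk 5.85 pos [0.5104 0.1884 0.0561] zyaw 0.016 tilt 0.0009 gap 0.403 q [ 0.31  0.15  2.02 -0.    0.98  0.29] F [-0.2  0.5 -0.8] T [ 0.   -0.02  0.05]
d_cm [ 0.11 -0.04  0.01] rot_deg [-0.11  0.05  0.  ]
```

View pics/w8.png

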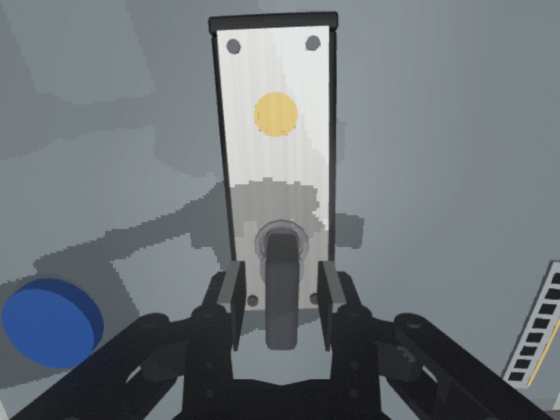

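Emit:
jog_arm(
  increments=[
    [[0.1, 0, 0], [0, 0, 0], 1],
    [[0, 0, 0], [0, 0, 0], 1],
    [[0, 0, 0], [0, 0, 0], 1],
    [[0, 0, 0], [0, 0, 0], 1],
  ],
  grip_force=70,
)

```text
clock: 6.25
ee_pos: [0.5104, 0.1885, 0.0556]
orientation: [-0.005, 0.707, 0.006, 0.708]
force: [0.1, -0.5, 0.5]
finger_gap: 0.147
```

```bash
python3 -c "
from h import *
delta([.5105,.188,.055],0.018)
im=ctrl.snapshot('wrist'); cv2.imwrite('pics/w9.png',im[:,:,::-1])
delta([.5105,.188,.055],0.018)"
```

```text
clk 6.25 pos [0.5104 0.1885 0.0556] zyaw 0.016 tilt 0.0014 gap 0.147 q [ 0.31  0.15  2.02 -0.    0.97  0.29] F [ 0.1 -0.5  0.5] T [-0.01  0.1  -0.11]
d_cm [ 0.06 -0.05  0.  ] rot_deg [-0.14  0.08 -0.02]
clk 6.30 pos [0.5104 0.1885 0.0556] zyaw 0.016 tilt 0.0014 gap 0.150 q [ 0.31  0.15  2.02 -0.    0.97  0.29] F [-0.6 -0.5 -0.3] T [ 0.02  0.11 -0.12]
d_cm [ 0.06 -0.05  0.01] rot_deg [-0.14  0.08 -0.02]
```

View pics/w9.png

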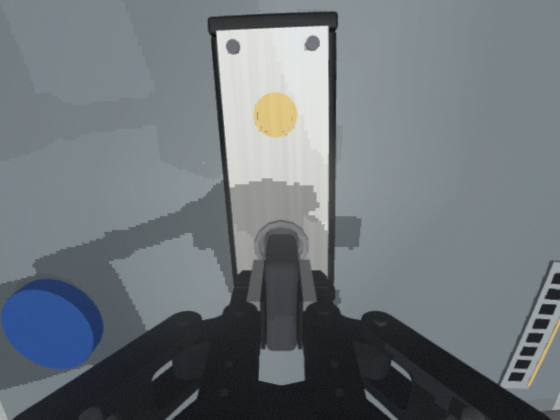

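Emit:
jog_arm(
  increments=[
    [[0, 0, 0], [-7.5, 0, 0], 1],
    [[-0.04, 0, 0], [-7.5, 0, 0], 1],
    [[-0.04, 0, 0], [-7.5, 0, 0], 1],
  ],
)

```text
clock: 6.6
ee_pos: [0.5104, 0.188, 0.0557]
orientation: [-0.148, 0.691, 0.148, 0.692]
force: [-1.1, -1.1, -1.0]
finger_gap: 0.15
```

```bash
python3 -c "
from h import *
delta([.5104,.1885,.0556],0.016)"
```

```text
clk 6.60 pos [0.5104 0.188  0.0557] zyaw 0.421 tilt 0.0013 gap 0.150 q [ 0.31  0.15  2.02 -0.    0.97 -0.11] F [-1.1 -1.1 -1. ] T [-0.14  0.13 -0.27]
d_cm [0.01 0.04 0.02] rot_deg [23.23  0.07  0.03]
```

Emit:
jog_arm(
  increments=[
    [[0, 0, 0], [7.5, 0, 0], 1],
    [[-0.05, 0, 0], [7.5, 0, 0], 1],
    [[-0.05, 0, 0], [7.5, 0, 0], 1],
    [[-0.05, 0, 0], [7.5, 0, 0], 1],
    [[-0.05, 0, 0], [7.5, 0, 0], 1],
    [[0, 0, 0], [7.5, 0, 0], 1],
  ],
)

```text
clock: 7.2
ee_pos: [0.511, 0.1876, 0.0557]
orientation: [0.134, 0.693, -0.135, 0.695]
force: [0.1, -1.8, 1.5]
finger_gap: 0.149
```

```bash
python3 -c "
from h import *
delta([.5104,.1885,.0556],0.016)
im=ctrl.snapshot('wrist'); cv2.imwrite('pics/w10.png',im[:,:,::-1])
im=ctrl.snapshot('scene'); cv2.imwrite('pics/s10.png',cv2.resize(im[100:240,270:440,::-1],None,fx=4,fy=4,interpolation=cv2.INTER_CUBIC))
delta([.5104,.1885,.0556],0.016)"
```

```text
clk 7.20 pos [0.511  0.1876 0.0557] zyaw -0.383 tilt 0.0036 gap 0.149 q [ 0.31  0.15  2.02 -0.    0.97  0.69] F [ 0.1 -1.8  1.5] T [-0.31 -0.12  0.28]
d_cm [ 0.01  0.06 -0.09] rot_deg [-22.84   0.19   0.08]
clk 7.30 pos [0.5108 0.1877 0.0558] zyaw -0.379 tilt 0.0028 gap 0.147 q [ 0.31  0.15  2.02 -0.    0.97  0.69] F [ 1.6 -1.4 -0.5] T [-0.24 -0.23 -0.14]
d_cm [ 0.01  0.06 -0.06] rot_deg [-22.62   0.15   0.06]
```

View pics/w10.png

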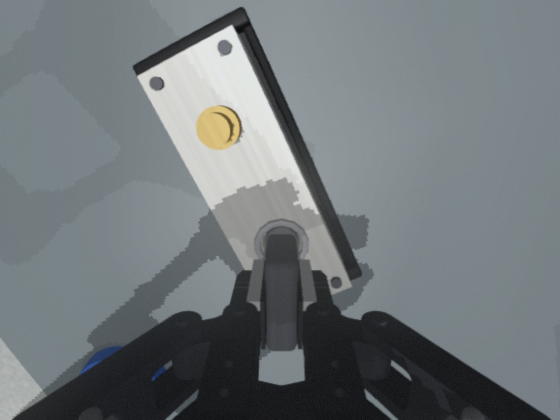

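View pics/s10.png

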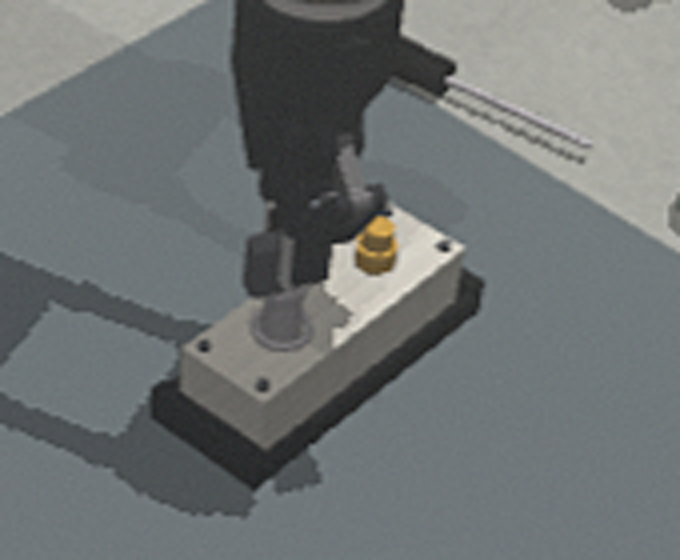

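The plug turns with the gripper (the manifold appears rotated about 25° against the wing) and the manifold is down. The small lifts aren't showing up in the measured height, so I'll lift more per row.

Emit:
jog_arm(
  increments=[
    [[0, 0, 0], [-7.6, 0, 0], 1],
    [[-0.1, 0, 0], [-7.6, 0, 0], 1],
    [[-0.1, 0, 0], [-7.6, 0, 0], 1],
    [[-0.1, 0, 0], [-7.6, 0, 0], 1],
    [[-0.1, 0, 0], [-7.6, 0, 0], 1],
    [[-0.05, 0, 0], [-7.6, 0, 0], 1],
  ],
)

```text
clock: 7.9
ee_pos: [0.5086, 0.1884, 0.056]
orientation: [-0.163, 0.689, 0.164, 0.687]
force: [0.3, -0.4, -1.2]
finger_gap: 0.151
```

```bash
python3 -c "
from h import *
delta([.5104,.1885,.0556],0.016)"
```

```text
clk 7.90 pos [0.5086 0.1884 0.056 ] zyaw 0.466 tilt 0.0020 gap 0.151 q [ 0.31  0.15  2.02  0.    0.98 -0.16] F [ 0.3 -0.4 -1.2] T [ 0.15 -0.13 -0.2 ]
d_cm [ 0.04 -0.07  0.16] rot_deg [25.78 -0.08 -0.08]
```

Emit:
jog_arm(
  increments=[
    [[0, -0.05, 0.15], [7.8, 0, 0], 1],
    [[-0.2, 0, 0], [7.8, 0, 0], 1],
    [[-0.2, 0, 0], [7.8, 0, 0], 1],
    [[-0.2, 0, 0], [7.8, 0, 0], 1],
    [[-0.1, 0, 0], [7.8, 0, 0], 1],
    [[0, 0, 0], [7.8, 0, 0], 1],
  ],
)

```text
clock: 8.5
ee_pos: [0.5103, 0.1885, 0.0563]
orientation: [0.123, 0.697, -0.123, 0.696]
force: [1.9, 0.8, 3.1]
finger_gap: 0.152
```

```bash
python3 -c "
from h import *
delta([.5104,.1885,.0556],0.016)"
```

```text
clk 8.50 pos [0.5103 0.1885 0.0563] zyaw -0.349 tilt 0.0008 gap 0.152 q [0.31 0.15 2.02 0.   0.98 0.66] F [1.9 0.8 3.1] T [ 0.14 -0.2   0.16]
d_cm [0.07 0.01 0.01] rot_deg [-20.92  -0.03  -0.03]
```

Emit:
jog_arm(
  increments=[
    [[0, 0, 0], [-7.6, 0, 0], 1],
    [[-0.2, 0, 0], [-7.6, 0, 0], 1],
    [[-0.2, 0, 0], [-7.6, 0, 0], 1],
  ],
)

```text
clock: 8.8
ee_pos: [0.5094, 0.1885, 0.0567]
orientation: [-0.023, 0.707, 0.024, 0.706]
force: [1.1, 0.6, -8.9]
finger_gap: 0.151
```

Emit:
jog_arm(
  increments=[
    [[-0.3, 0, 0], [-7.6, 0, 0], 1],
  ],
)

```text
clock: 8.9
ee_pos: [0.5085, 0.1883, 0.057]
orientation: [-0.073, 0.704, 0.074, 0.702]
force: [5.9, 1.5, -17.3]
finger_gap: 0.146
```

Emit:
jog_arm(
  increments=[
    [[-0.3, 0, 0], [-7.6, 0, 0], 1],
  ],
)

```text
clock: 9.0
ee_pos: [0.5081, 0.1881, 0.0574]
orientation: [-0.122, 0.698, 0.123, 0.695]
force: [5.7, 0.1, -15.3]
finger_gap: 0.15
```

```bash
python3 -c "
from h import *
delta([.5104,.1885,.0556],0.016)"
```

```text
clk 9.00 pos [0.5081 0.1881 0.0574] zyaw 0.349 tilt 0.0038 gap 0.150 q [ 0.31  0.14  2.02  0.    0.98 -0.04] F [  5.7   0.1 -15.3] T [ 0.18 -1.3   0.07]
d_cm [ 0.18 -0.04  0.23] rot_deg [19.07 -0.19 -0.11]
```

Emit:
jog_arm(
  increments=[
    [[0, -0.05, 0.2], [8.5, 0.2, 0.1], 1],
    [[-0.17, 0, 0], [8.5, 0, 0], 1],
    [[-0.2, 0, 0], [8.5, 0, 0], 1],
    [[-0.2, 0, 0], [8.5, 0, 0], 1],
    [[-0.2, 0, 0], [8.5, 0, 0], 1],
  ],
)

```text
clock: 9.5
ee_pos: [0.51, 0.1881, 0.0585]
orientation: [0.138, 0.696, -0.137, 0.691]
force: [6.3, 0.9, -10.7]
finger_gap: 0.146
```

```bash
python3 -c "
from h import *
delta([.5104,.1885,.0556],0.016)"
```

```text
clk 9.50 pos [0.51   0.1881 0.0585] zyaw -0.392 tilt 0.0074 gap 0.146 q [0.3  0.15 2.01 0.   0.99 0.69] F [  6.3   0.9 -10.7] T [ 0.29 -1.13  0.22]
d_cm [0.29 0.05 0.03] rot_deg [-2.335e+01 -4.300e-01 -2.000e-02]
```

Emit:
jog_arm(
  increments=[
    [[0, 0, 0], [-8.5, -0.4, 0], 1],
    [[-0.18, 0, 0], [-8.5, 0, 0], 1],
    [[-0.2, 0, 0], [-8.5, 0, 0], 1],
    [[-0.22, 0, 0], [-8.5, 0, 0], 1],
    [[-0.22, 0, 0], [-8.5, 0, 0], 1],
  ],
)

```text
clock: 10.0
ee_pos: [0.5084, 0.1882, 0.0591]
orientation: [-0.127, 0.697, 0.128, 0.695]
force: [4.4, 1.9, -11.3]
finger_gap: 0.152
```

```bash
python3 -c "
from h import *
delta([.5104,.1885,.0556],0.016)"
```

```text
clk 10.00 pos [0.5084 0.1882 0.0591] zyaw 0.363 tilt 0.0031 gap 0.152 q [ 0.31  0.14  2.02  0.    0.98 -0.06] F [  4.4   1.9 -11.3] T [ 0.49 -1.   -0.21]
d_cm [ 0.35 -0.04  0.2 ] rot_deg [19.87 -0.16 -0.07]
```

Emit:
jog_arm(
  increments=[
    [[-0.1, -0.04, 0.2], [8.5, 0.1, 0], 1],
    [[-0.25, 0, 0], [8.5, 0, 0], 1],
    [[-0.25, 0, 0], [8.5, 0, 0], 1],
    [[-0.25, 0, 0], [8.5, 0, 0], 1],
    [[-0.25, 0, 0], [8.5, 0, 0], 1],
  ],
)

```text
clock: 10.5
ee_pos: [0.5097, 0.1881, 0.0601]
orientation: [0.132, 0.696, -0.133, 0.693]
force: [6.7, 1.4, -12.5]
finger_gap: 0.145
```

```bash
python3 -c "
from h import *
delta([.5104,.1885,.0556],0.016)
im=ctrl.snapshot('scene'); cv2.imwrite('pics/s11.png',cv2.resize(im[100:240,270:440,::-1],None,fx=4,fy=4,interpolation=cv2.INTER_CUBIC))"
```

```text
clk 10.50 pos [0.5097 0.1881 0.0601] zyaw -0.377 tilt 0.0045 gap 0.145 q [0.31 0.14 2.01 0.   0.99 0.68] F [  6.7   1.4 -12.5] T [ 0.3  -1.36  0.16]
d_cm [0.45 0.06 0.05] rot_deg [-22.51  -0.25   0.07]
```

View pics/s11.png

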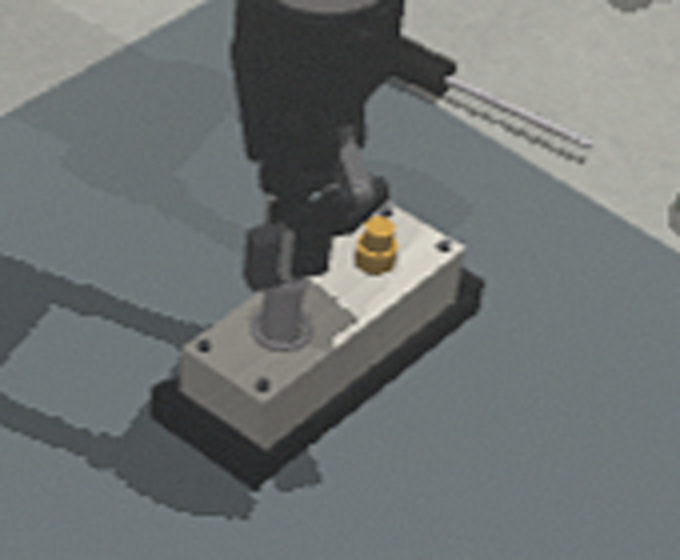

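The manifold is at the same pixels as before (down) and the plug has risen. I'll carry on.

Emit:
jog_arm(
  increments=[
    [[-0.1, 0.05, 0.05], [-8.5, -0.2, 0], 1],
    [[-0.25, 0, 0.03], [-8.5, 0, 0], 1],
    [[-0.25, 0, 0.03], [-8.5, 0, 0], 1],
    [[-0.25, 0, 0.03], [-8.5, 0, 0], 1],
    [[-0.25, 0, 0.03], [-8.5, 0, 0], 1],
  ],
)

```text
clock: 11.05
ee_pos: [0.5085, 0.1883, 0.0616]
orientation: [-0.131, 0.697, 0.132, 0.692]
force: [4.1, 0.8, -11.9]
finger_gap: 0.15
```

Emit:
jog_arm(
  increments=[
    [[-0.1, 0, 0.1], [8.5, 0, 0], 1],
    [[-0.25, 0, 0], [8.5, 0, 0], 1],
    [[-0.25, 0, 0], [8.5, 0, 0], 1],
    [[-0.25, 0, 0], [8.5, 0, 0], 1],
    [[-0.25, 0, 0], [8.5, 0, 0], 1],
  ],
)

```text
clock: 11.55
ee_pos: [0.5098, 0.1881, 0.0632]
orientation: [0.128, 0.697, -0.129, 0.694]
force: [5.3, 0.8, -14.4]
finger_gap: 0.148
```

```bash
python3 -c "
from h import *
delta([.5104,.1885,.0556],0.016)"
```

```text
clk 11.55 pos [0.5098 0.1881 0.0632] zyaw -0.365 tilt 0.0046 gap 0.148 q [0.31 0.14 2.01 0.   1.   0.67] F [  5.3   0.8 -14.4] T [ 0.19 -1.57  0.33]
d_cm [0.76 0.06 0.04] rot_deg [-21.84  -0.24   0.12]
```

Emit:
jog_arm(
  increments=[
    [[-0.1, 0.05, 0.05], [-8.5, -0.2, 0], 1],
    [[-0.25, 0, 0.03], [-8.5, 0, 0], 1],
    [[-0.25, 0, 0.03], [-8.5, 0, 0], 1],
    [[-0.25, 0, 0.03], [-8.5, 0, 0], 1],
    [[-0.25, 0, 0.03], [-8.5, 0, 0], 1],
  ],
)

```text
clock: 12.05
ee_pos: [0.5091, 0.1888, 0.0646]
orientation: [-0.137, 0.696, 0.137, 0.692]
force: [2.9, 0.5, -10.9]
finger_gap: 0.148
```

Emit:
jog_arm(
  increments=[
    [[-0.1, 0, 0.1], [8.5, 0, 0], 1],
    [[-0.25, 0, 0], [8.5, 0, 0], 1],
    [[-0.25, 0, 0], [8.5, 0, 0], 1],
    [[-0.25, 0, 0], [8.5, 0, 0], 1],
    [[-0.25, 0, 0], [8.5, 0, 0], 1],
  ],
)

```text
clock: 12.55
ee_pos: [0.5106, 0.1877, 0.0657]
orientation: [0.122, 0.697, -0.124, 0.695]
force: [5.8, 1.9, -13.2]
finger_gap: 0.144
```

Emit:
jog_arm(
  increments=[
    [[-0.1, 0.05, 0.05], [-8.5, -0.2, 0], 1],
    [[-0.25, 0, 0.03], [-8.5, 0, 0], 1],
    [[-0.25, 0, 0.03], [-8.5, 0, 0], 1],
    [[-0.25, 0, 0.03], [-8.5, 0, 0], 1],
    [[-0.25, 0, 0.03], [-8.5, 0, 0], 1],
  ],
)

```text
clock: 13.05
ee_pos: [0.5087, 0.1883, 0.0667]
orientation: [-0.143, 0.695, 0.142, 0.69]
force: [4.7, 0.4, -12.2]
finger_gap: 0.153
```

Emit:
jog_arm(
  increments=[
    [[-0.1, 0, 0.1], [8.5, 0, 0], 1],
    [[-0.25, 0, 0], [8.5, 0, 0], 1],
    [[-0.25, 0, 0], [8.5, 0, 0], 1],
    [[-0.25, 0, 0], [8.5, 0, 0], 1],
    [[-0.25, 0, 0], [8.5, 0, 0], 1],
  ],
)

```text
clock: 13.55
ee_pos: [0.5104, 0.1881, 0.0677]
orientation: [0.116, 0.698, -0.119, 0.696]
force: [5.4, 3.2, -14.5]
finger_gap: 0.149
```

```bash
python3 -c "
from h import *
delta([.5104,.1885,.0556],0.016)
im=ctrl.snapshot('scene'); cv2.imwrite('pics/s12.png',cv2.resize(im[100:240,270:440,::-1],None,fx=4,fy=4,interpolation=cv2.INTER_CUBIC))"
```

```text
clk 13.55 pos [0.5104 0.1881 0.0677] zyaw -0.333 tilt 0.0053 gap 0.149 q [ 0.31  0.14  2.01 -0.    1.    0.64] F [  5.4   3.2 -14.5] T [ 0.57 -1.21  0.27]
d_cm [ 1.21  0.05 -0.01] rot_deg [-20.    -0.18   0.25]
```

View pics/s12.png

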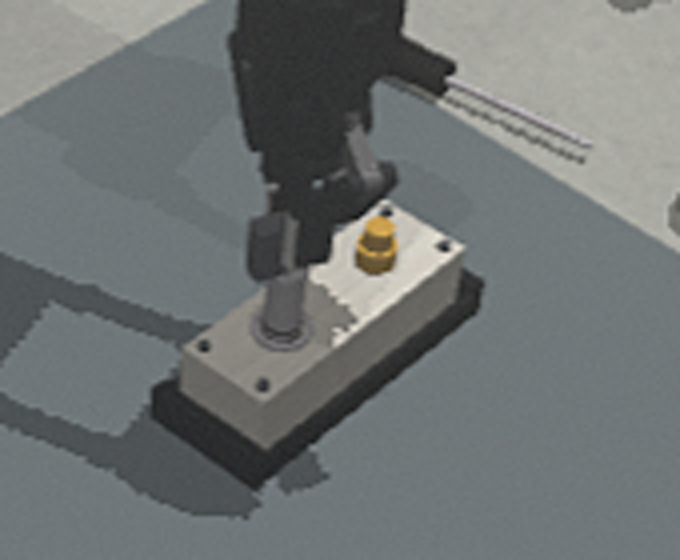

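Emit:
jog_arm(
  increments=[
    [[-0.1, 0.05, 0.05], [-8.5, -0.2, 0], 1],
    [[-0.25, 0, 0.03], [-8.5, 0, 0], 1],
    [[-0.25, 0, 0.03], [-8.5, 0, 0], 1],
    [[-0.25, 0, 0.03], [-8.5, 0, 0], 1],
    [[-0.25, 0, 0.03], [-8, 0, 0], 1],
  ],
)

```text
clock: 14.1
ee_pos: [0.5094, 0.1884, 0.07]
orientation: [-0.147, 0.694, 0.146, 0.689]
force: [0.8, -0.0, -1.8]
finger_gap: 0.152
```

Emit:
jog_arm(
  increments=[
    [[-0.1, 0, 0.1], [8.5, 0, 0], 1],
    [[-0.25, 0, 0], [8.5, 0, 0], 1],
    [[-0.25, 0, 0], [8.5, 0, 0], 1],
    [[-0.25, 0, 0], [8.5, 0, 0], 1],
    [[-0.25, 0, 0], [8.5, 0, 0], 1],
  ],
)

```text
clock: 14.6
ee_pos: [0.5089, 0.1887, 0.0794]
orientation: [0.112, 0.701, -0.116, 0.695]
force: [0.1, -0.6, -1.8]
finger_gap: 0.148
```

Emit:
jog_arm(
  increments=[
    [[-0.1, 0.05, 0.05], [-8.5, -0.2, 0], 1],
    [[-0.25, 0, 0.03], [-8.5, 0, 0], 1],
    [[-0.25, 0, 0.03], [-8.5, 0, 0], 1],
    [[-0.25, 0, 0.03], [-8.5, 0, 0], 1],
    [[-0.25, 0, 0.03], [-8, 0, 0], 1],
  ],
)

```text
clock: 15.1
ee_pos: [0.5088, 0.1893, 0.0893]
orientation: [-0.152, 0.695, 0.15, 0.687]
force: [0.0, 0.1, -0.8]
finger_gap: 0.155
```

Emit:
jog_arm(
  increments=[
    [[-0.1, 0, 0.1], [8.5, 0, 0], 1],
    [[-0.25, 0, 0], [8.5, 0, 0], 1],
    [[-0.25, 0, 0], [8.5, 0, 0], 1],
    [[-0.25, 0, 0], [8.5, 0, 0], 1],
    [[-0.25, 0, 0], [8.5, 0, 0], 1],
  ],
)

```text
clock: 15.6
ee_pos: [0.5078, 0.1901, 0.0992]
orientation: [0.107, 0.703, -0.111, 0.694]
force: [0.2, 0.0, -0.4]
finger_gap: 0.146
```

```bash
python3 -c "
from h import *
delta([.5104,.1885,.0556],0.016)"
```

```text
clk 15.60 pos [0.5078 0.1901 0.0992] zyaw -0.310 tilt 0.0148 gap 0.146 q [0.31 0.11 1.98 0.   1.08 0.62] F [ 0.2  0.  -0.4] T [ 0.01 -0.01  0.03]
d_cm [ 4.36 -0.04  0.35] rot_deg [-18.67  -0.77   0.37]
```

Emit:
jog_arm(
  increments=[
    [[-2, 0, 0], [-7, -0.4, 0.2], 1],
    [[-2, 0, 0], [-7, -0.4, 0.2], 1],
    [[-2, 0, 0], [-7, 0, 0], 1],
    [[0, 0, 0], [-7, 0, 0], 1],
    [[0, 0, 0], [0, 0, 0], 1],
  ],
)

```text
clock: 16.1
ee_pos: [0.5057, 0.1904, 0.1594]
orientation: [-0.074, 0.705, 0.074, 0.702]
force: [-0.4, 0.0, -2.0]
finger_gap: 0.15
```

```bash
python3 -c "
from h import *
delta([.49,-.235,.165],0.197)
im=ctrl.snapshot('scene'); cv2.imwrite('pics/s13.png',cv2.resize(im[60:240,250:450,::-1],None,fx=3.3,fy=3.3,interpolation=cv2.INTER_CUBIC))
delta([.49,-.235,.165],0.197)"
```

```text
clk 16.10 pos [0.5057 0.1904 0.1594] zyaw 0.209 tilt 0.0040 gap 0.150 q [0.31 0.04 1.93 0.   1.18 0.1 ] F [-0.4  0.  -2. ] T [-0.06  0.02  0.01]
d_cm [ -0.56 -41.29 -10.36] rot_deg [ 0.69 -0.22 -0.06]
clk 16.15 pos [0.506  0.1905 0.1597] zyaw 0.206 tilt 0.0033 gap 0.146 q [0.31 0.04 1.93 0.   1.18 0.11] F [ 0.1  0.8 -0.5] T [ 0.01 -0.05  0.04]
d_cm [ -0.54 -41.32 -10.28] rot_deg [ 0.52 -0.18 -0.06]
```

View pics/s13.png

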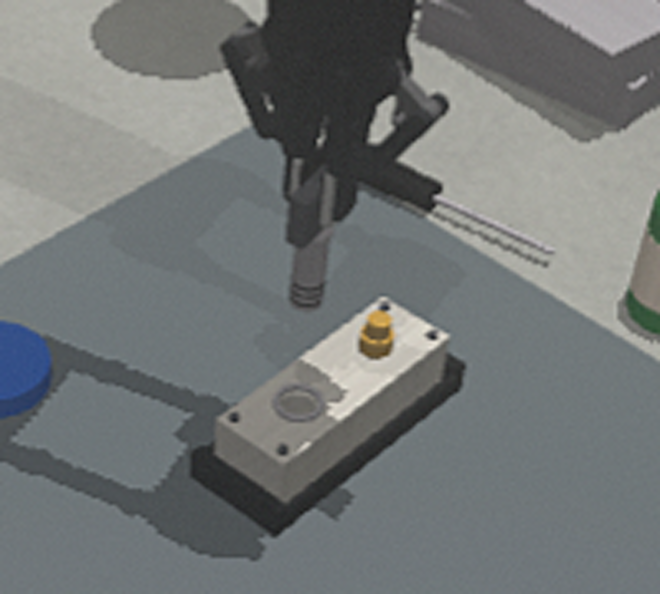

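The plug is out and hanging upright (foot at about (307,298) in the crop). The port is empty and the manifold is down. Now carrying it to the rack, high over the parked plug.

Emit:
jog_arm(
  increments=[
    [[0, -4.2, -1.1], [0, 0, 0], 1],
    [[0, -4.2, -1.1], [0, 0, 0], 1],
    [[0, -4.2, -1.1], [0, 0, 0], 1],
    [[0, -4.2, -1.1], [0, 0, 0], 1],
    [[0, -4.2, -1.1], [0, 0, 0], 1],
    [[0, -4.2, -1.1], [0, 0, 0], 1],
    [[0, -4.2, -1.1], [0, 0, 0], 1],
    [[0, -4.2, -1.1], [0, 0, 0], 1],
  ],
)

```text
clock: 16.95
ee_pos: [0.4851, -0.1613, 0.1544]
orientation: [-0.071, 0.706, 0.075, 0.701]
force: [0.4, 0.2, -1.1]
finger_gap: 0.151
```

```bash
python3 -c "
from h import *
delta([.49,-.235,.165],0.197)"
```

```text
clk 16.95 pos [ 0.4851 -0.1613  0.1544] zyaw 0.207 tilt 0.0094 gap 0.151 q [-0.37 -0.01  1.99  0.    1.17 -0.58] F [ 0.4  0.2 -1.1] T [-0.01 -0.06  0.03]
d_cm [-1.1  -7.31 -1.04] rot_deg [ 0.55 -0.41 -0.35]
```

Emit:
jog_arm(
  increments=[
    [[-0.5, -3.7, 0.2], [0.3, -0.4, -0.3], 1],
    [[0, -3.7, 0.2], [0, 0, 0], 1],
    [[0, 0, 0], [0, 0, 0], 1],
    [[0, 0, 0], [0, 0, 0], 1],
  ],
)

```text
clock: 17.35
ee_pos: [0.5011, -0.2407, 0.156]
orientation: [-0.065, 0.705, 0.067, 0.702]
force: [-0.4, 0.9, -0.5]
finger_gap: 0.15
```

```bash
python3 -c "
from h import *
T=[.5106,-.2316,.0516]
delta(T,0.197)
im=ctrl.snapshot('scene'); cv2.imwrite('pics/s14.png',cv2.resize(im[200:410,90:300,::-1],None,fx=2.8,fy=2.8,interpolation=cv2.INTER_CUBIC))
o=ctrl.get_obs()
im=ctrl.snapshot('wrist'); cv2.imwrite('pics/w14.png',im[:,:,::-1])
print('foot pred scene px',pix('scene',o['ee_pos']+[0,0,-.0276]),'crop',(pix('scene',o['ee_pos']+[0,0,-.0276])-[90,200])*2.8)
delta(T,0.197)"
```

```text
clk 17.35 pos [ 0.5011 -0.2407  0.156 ] zyaw 0.188 tilt 0.0050 gap 0.150 q [-0.49  0.07  1.9  -0.    1.17 -0.68] F [-0.4  0.9 -0.5] T [ 0.02  0.02 -0.01]
d_cm [10.44  0.69  1.15] rot_deg [-0.51 -0.23 -0.17]
foot pred scene px [156.14297075 268.41472625] crop [185.20031809 191.56123349]
clk 17.45 pos [ 0.5011 -0.2398  0.1561] zyaw 0.190 tilt 0.0047 gap 0.148 q [-0.49  0.07  1.9  -0.    1.17 -0.68] F [-0.5  0.1 -0.5] T [ 0.03  0.01 -0.03]
d_cm [10.45  0.6   1.13] rot_deg [-0.39 -0.22 -0.15]
```

View pics/s14.png

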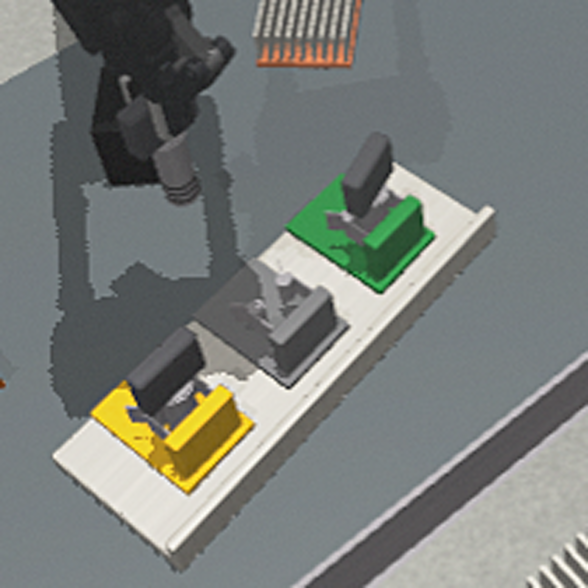

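View pics/w14.png

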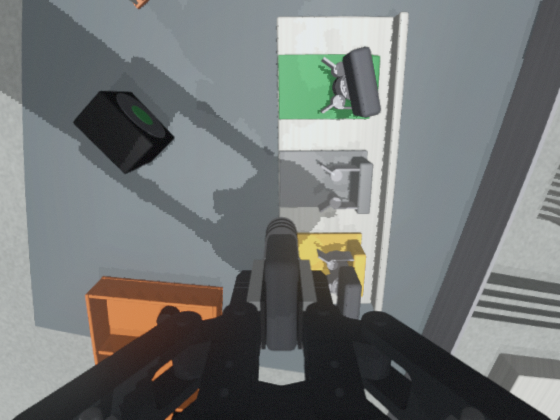

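Emit:
jog_arm(
  increments=[
    [[2, 0.6, 1.1], [-0.4, -0.2, -0.1], 1],
    [[3, 0, 0], [0, 0, 0], 1],
    [[3, 0, 0], [0, 0, 0], 1],
    [[0, 0, 0], [0, 0, 0], 1],
    [[0, 0, 0], [0, 0, 0], 1],
  ],
)

```text
clock: 17.95
ee_pos: [0.5119, -0.225, 0.0758]
orientation: [-0.071, 0.703, 0.072, 0.704]
force: [0.8, 0.1, -0.9]
finger_gap: 0.146
```

```bash
python3 -c "
from h import *
T=[.5106,-.2316,.0526]
delta(T,0.197)
im=ctrl.snapshot('scene'); cv2.imwrite('pics/s15.png',cv2.resize(im[230:370,110:270,::-1],None,fx=4.5,fy=4.5,interpolation=cv2.INTER_CUBIC))
o=ctrl.get_obs()
print('crop',(pix('scene',o['ee_pos']+[0,0,-.0276])-[110,230])*4.5)
im=ctrl.snapshot('wrist'); cv2.imwrite('pics/w15.png',im[:,:,::-1])
delta(T,0.197)"
```

```text
clk 17.95 pos [ 0.5119 -0.225   0.0758] zyaw 0.203 tilt 0.0022 gap 0.146 q [-0.46  0.15  1.97  0.    1.02 -0.66] F [ 0.8  0.1 -0.9] T [-0.01 -0.   -0.04]
d_cm [ 2.31 -0.62 -0.26] rot_deg [ 0.36  0.11 -0.06]
crop [295.17004418 290.69196658]
clk 18.05 pos [ 0.512  -0.2255  0.0763] zyaw 0.203 tilt 0.0025 gap 0.145 q [-0.46  0.15  1.97  0.    1.02 -0.66] F [-0.7  0.9  0.1] T [-0.    0.04 -0.02]
d_cm [ 2.36 -0.57 -0.27] rot_deg [ 0.34  0.14 -0.03]
```

View pics/s15.png

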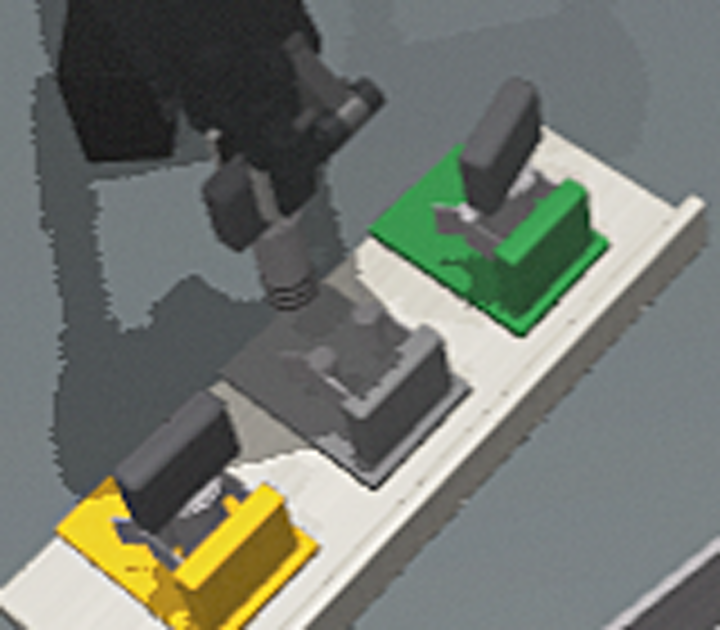

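View pics/w15.png

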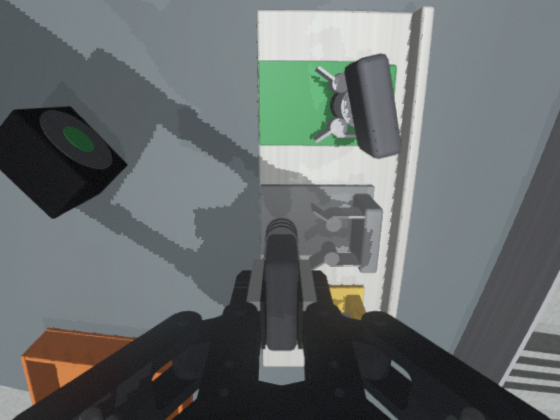

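```bash
python3 -c "
from h import *
c=ctrl.get_calibration('wrist')
for p in ((334,224),(332,259)): print(ray(c,*p,.055))
for p in ((261,185),): print(ray(c,*p,.018))
a=cv2.imread('pics/w15.png')[170:290,240:400]
cv2.imwrite('pics/w15c.png',cv2.resize(a,None,fx=4.8,fy=4.8,interpolation=cv2.INTER_CUBIC))"
```

```text
[ 0.54519939 -0.21390407  0.055     ]
[ 0.55018479 -0.23828875  0.055     ]
[ 0.49455624 -0.20775466  0.018     ]
```

View pics/w15c.png

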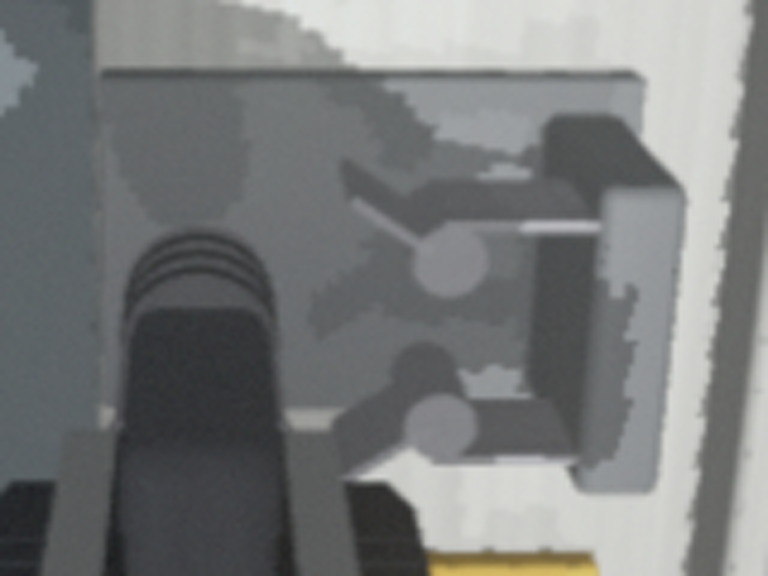

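Emit:
jog_arm(
  increments=[
    [[1, -0.6, 0.15], [0.3, 0.1, 0], 1],
    [[0.9, 0, 0], [0, 0, 0], 1],
    [[0.2, 0, 0], [0, 0, 0], 1],
    [[0, 0, 0], [0, 0, 0], 1],
  ],
)

```text
clock: 18.45
ee_pos: [0.5182, -0.233, 0.0581]
orientation: [-0.071, 0.701, 0.068, 0.706]
force: [0.1, -0.0, -1.1]
finger_gap: 0.148
```

```bash
python3 -c "
from h import *
T=[.515,-.232,.054]
delta(T,0.197)
im=ctrl.snapshot('scene'); cv2.imwrite('pics/s16.png',cv2.resize(im[230:370,110:270,::-1],None,fx=4.5,fy=4.5,interpolation=cv2.INTER_CUBIC))
o=ctrl.get_obs()
print('crop',(pix('scene',o['ee_pos']+[0,0,-.0276])-[110,230])*4.5)
delta(T,0.197)"
```

```text
clk 18.45 pos [ 0.5182 -0.233   0.0581] zyaw 0.197 tilt 0.0081 gap 0.148 q [-0.47  0.18  1.97  0.    0.98 -0.66] F [ 0.1 -0.  -1.1] T [0.04 0.   0.  ]
d_cm [ 0.41  0.17 -0.3 ] rot_deg [0.02 0.39 0.25]
crop [294.30878567 338.24740611]
clk 18.50 pos [ 0.5181 -0.233   0.0581] zyaw 0.197 tilt 0.0079 gap 0.148 q [-0.47  0.18  1.97  0.    0.98 -0.66] F [-0.  -0.4 -1.1] T [0.03 0.01 0.05]
d_cm [ 0.41  0.16 -0.29] rot_deg [0.01 0.38 0.25]
```

View pics/s16.png

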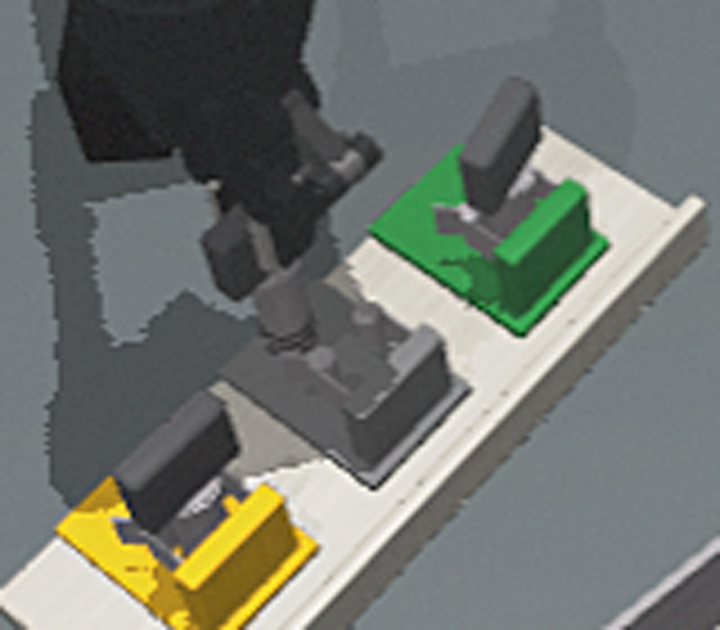

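Emit:
jog_arm(
  increments=[
    [[0.4, 0.15, 0], [0, 0.4, 0.2], 1],
    [[0.1, 0, 0], [0, 0, 0], 1],
    [[0, 0, 0], [0, 0, 0], 1],
  ],
)

```text
clock: 18.8
ee_pos: [0.5181, -0.2318, 0.0531]
orientation: [-0.07, 0.704, 0.069, 0.704]
force: [-0.2, -0.8, -0.6]
finger_gap: 0.148
```

```bash
python3 -c "
from h import *
T=[.555,-.224,.0535]
delta(T,0.197)
im=ctrl.snapshot('scene'); cv2.imwrite('pics/s17.png',cv2.resize(im[230:370,110:270,::-1],None,fx=4.5,fy=4.5,interpolation=cv2.INTER_CUBIC))
im=ctrl.snapshot('top'); cv2.imwrite('pics/t17.png',cv2.resize(im[140:245,310:490,::-1],None,fx=4,fy=4,interpolation=cv2.INTER_CUBIC))
o=ctrl.get_obs()
print('crop',(pix('scene',o['ee_pos']+[0,0,-.0276])-[110,230])*4.5)
delta(T,0.197)"
```

```text
clk 18.80 pos [ 0.5181 -0.2318  0.0531] zyaw 0.197 tilt 0.0010 gap 0.148 q [-0.46  0.19  1.97 -0.    0.98 -0.66] F [-0.2 -0.8 -0.6] T [ 0.02 -0.   -0.02]
d_cm [-0.04  0.04  3.77] rot_deg [-0.01 -0.03  0.05]
crop [298.9580598  343.10183739]
clk 18.90 pos [ 0.5181 -0.2317  0.0532] zyaw 0.197 tilt 0.0010 gap 0.149 q [-0.46  0.19  1.97 -0.    0.98 -0.66] F [-0.8  0.5 -0.8] T [-0.02  0.03  0.  ]
d_cm [-0.03  0.04  3.77] rot_deg [-0.01 -0.02  0.05]
```

View pics/s17.png

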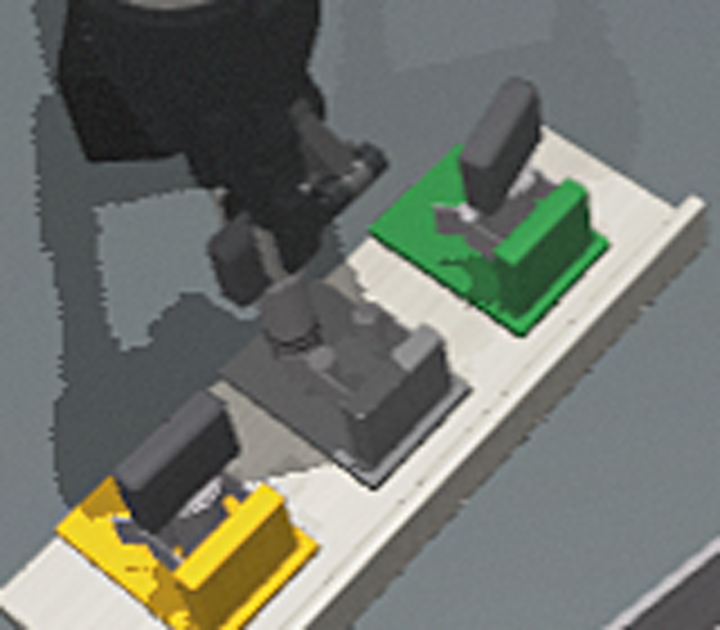

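View pics/t17.png

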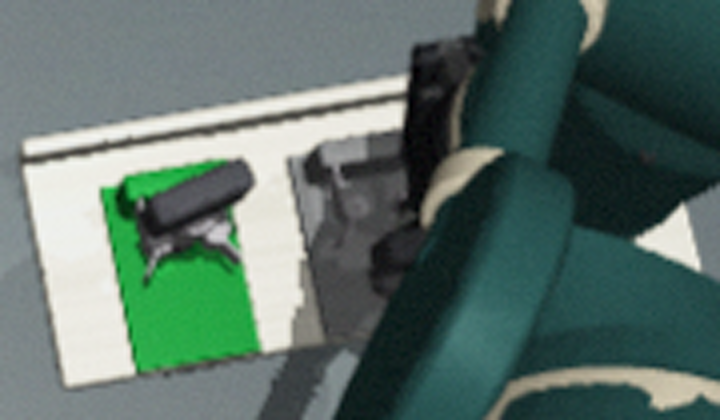

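Emit:
jog_arm(
  increments=[
    [[0, 0, 1], [0, 0, 0], 1],
    [[0, 0, 0.7], [0, 0, 0], 1],
    [[0, 0, 0], [0, 0, 0], 1],
  ],
)

```text
clock: 19.2
ee_pos: [0.5348, -0.2277, 0.0531]
orientation: [-0.069, 0.705, 0.069, 0.703]
force: [-2.8, 1.0, -0.7]
finger_gap: 0.149
```

```bash
python3 -c "
from h import *
T=[.555,-.224,.0535]
delta(T,0.197)
im=ctrl.snapshot('scene'); cv2.imwrite('pics/s18.png',cv2.resize(im[230:370,110:270,::-1],None,fx=4.5,fy=4.5,interpolation=cv2.INTER_CUBIC))
im=ctrl.snapshot('wrist'); cv2.imwrite('pics/w18.png',cv2.resize(im[170:320,220:400,::-1],None,fx=4,fy=4,interpolation=cv2.INTER_CUBIC))
"
```

```text
clk 19.20 pos [ 0.5348 -0.2277  0.0531] zyaw 0.197 tilt 0.0027 gap 0.149 q [-0.44  0.22  1.94 -0.    0.99 -0.64] F [-2.8  1.  -0.7] T [ 0.15  0.56 -0.01]
d_cm [-0.05 -0.03  2.05] rot_deg [-0.03 -0.15 -0.03]
```

View pics/s18.png

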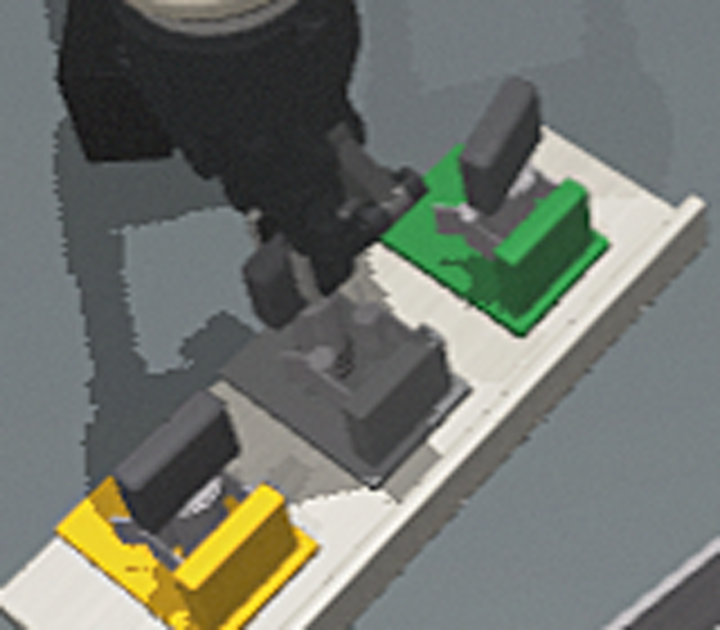

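View pics/w18.png

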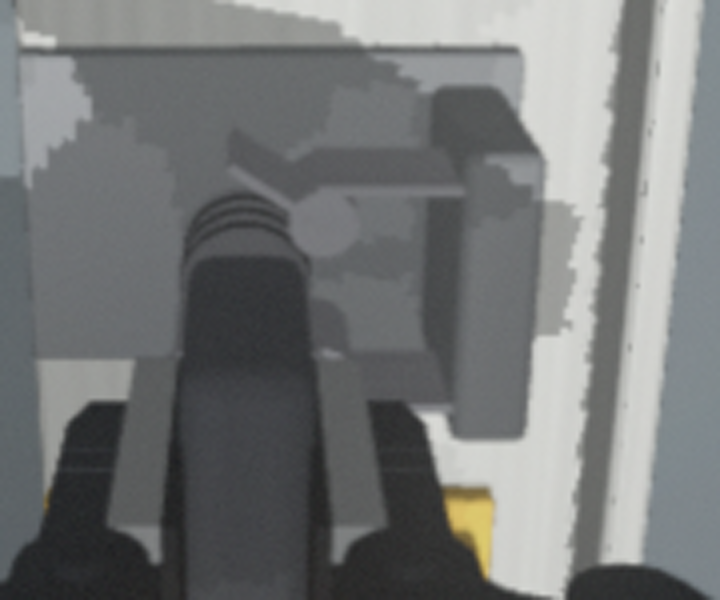

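Emit:
jog_arm(
  increments=[
    [[0, 0, 0.5], [0, 0, 0], 1],
    [[0, 0, 0.5], [0, 0, 0], 1],
    [[0, 0, 0.5], [0, 0, 0], 1],
  ],
)

```text
clock: 19.6
ee_pos: [0.5394, -0.2237, 0.0508]
orientation: [-0.068, 0.712, 0.072, 0.696]
force: [-9.6, -3.3, 5.0]
finger_gap: 0.153
```

```bash
python3 -c "
from h import *
T=[.555,-.224,.0535]
delta(T,0.197)"
```

```text
clk 19.60 pos [ 0.5394 -0.2237  0.0508] zyaw 0.198 tilt 0.0233 gap 0.153 q [-0.43  0.24  1.92 -0.01  1.01 -0.62] F [-9.6 -3.3  5. ] T [-0.6   2.23  0.02]
d_cm [-0.31 -0.33  1.52] rot_deg [ 0.07 -1.27 -0.41]
```

Emit:
jog_arm(
  increments=[
    [[-0.3, -0.3, 0.4], [0, -1.3, -0.4], 1],
    [[-0.1, -0.1, 0.6], [0, -1, -0.2], 1],
  ],
)

```text
clock: 19.8
ee_pos: [0.5438, -0.2244, 0.0512]
orientation: [-0.069, 0.702, 0.071, 0.706]
force: [-9.5, -0.7, 0.7]
finger_gap: 0.152
```

```bash
python3 -c "
from h import *
T=[.555,-.224,.0535]
delta(T,0.197)"
```

```text
clk 19.80 pos [ 0.5438 -0.2244  0.0512] zyaw 0.199 tilt 0.0064 gap 0.152 q [-0.44  0.23  1.93  0.01  0.98 -0.64] F [-9.5 -0.7  0.7] T [-0.08  1.88 -0.04]
d_cm [-0.22 -0.18  1.11] rot_deg [ 0.14  0.34 -0.13]
```

Emit:
jog_arm(
  increments=[
    [[-0.2, -0.15, 0.7], [0, -0.6, -0.1], 1],
    [[-0.1, -0.1, 0.7], [0, -0.8, -0.1], 1],
  ],
)

```text
clock: 20.0
ee_pos: [0.5528, -0.2225, 0.0515]
orientation: [-0.068, 0.696, 0.072, 0.711]
force: [-0.9, 4.0, -1.1]
finger_gap: 0.152
```

```bash
python3 -c "
from h import *
T=[.555,-.224,.0535]
delta(T,0.197)"
```

```text
clk 20.00 pos [ 0.5528 -0.2225  0.0515] zyaw 0.199 tilt 0.0227 gap 0.152 q [-0.44  0.23  1.92  0.02  0.97 -0.65] F [-0.9  4.  -1.1] T [ 0.91  0.25 -0.02]
d_cm [-0.2  -0.19  0.19] rot_deg [ 0.11  1.28 -0.25]
```

Emit:
jog_arm(
  increments=[
    [[-0.1, 0, 0.15], [0, 1.2, -0.2], 1],
    [[0, 0, 0], [0, 0, 0], 1],
  ],
)

```text
clock: 20.2
ee_pos: [0.5546, -0.2219, 0.0524]
orientation: [-0.07, 0.703, 0.07, 0.704]
force: [-3.2, 0.3, 0.0]
finger_gap: 0.148
```

```bash
python3 -c "
from h import *
T=[.555,-.224,.0535]
delta(T,0.197)
im=ctrl.snapshot('scene'); cv2.imwrite('pics/s19.png',cv2.resize(im[230:370,110:270,::-1],None,fx=4.5,fy=4.5,interpolation=cv2.INTER_CUBIC))
im=ctrl.snapshot('wrist'); cv2.imwrite('pics/w19.png',cv2.resize(im[170:320,220:400,::-1],None,fx=4,fy=4,interpolation=cv2.INTER_CUBIC))
delta(T,0.197)"
```

```text
clk 20.20 pos [ 0.5546 -0.2219  0.0524] zyaw 0.198 tilt 0.0011 gap 0.148 q [-0.42  0.25  1.91  0.    0.99 -0.62] F [-3.2  0.3  0. ] T [ 0.13  0.78 -0.01]
d_cm [-0.11 -0.22 -0.  ] rot_deg [ 0.07  0.04 -0.05]
clk 20.30 pos [ 0.5546 -0.2218  0.0524] zyaw 0.198 tilt 0.0020 gap 0.144 q [-0.42  0.24  1.91  0.    0.99 -0.62] F [-2.8  1.  -1.2] T [0.2  0.56 0.02]
d_cm [-0.11 -0.22 -0.  ] rot_deg [ 0.06  0.09 -0.06]
```

View pics/s19.png

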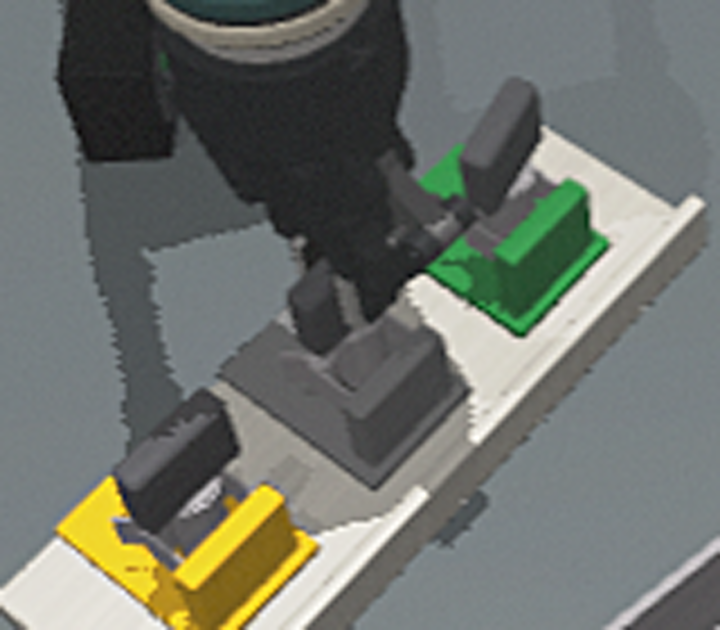

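View pics/w19.png

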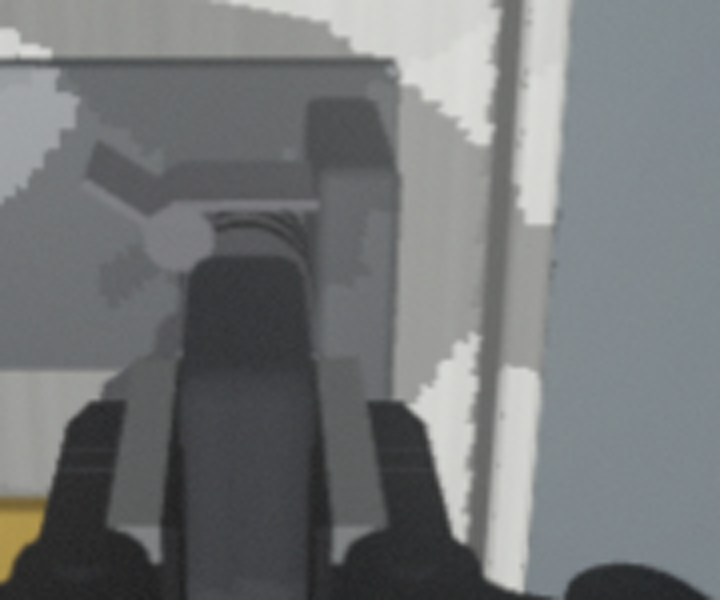

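Emit:
jog_arm(
  increments=[
    [[0.2, 0, 0.3], [0, 0, 0], 1],
    [[0, 0, 0.2], [0, 0, 0], 1],
  ],
)

```text
clock: 20.5
ee_pos: [0.5548, -0.2219, 0.0509]
orientation: [-0.07, 0.707, 0.071, 0.7]
force: [-6.6, -0.7, -1.9]
finger_gap: 0.147
```

```bash
python3 -c "
from h import *
T=[.555,-.224,.0535]
delta(T,0.197)"
```

```text
clk 20.50 pos [ 0.5548 -0.2219  0.0509] zyaw 0.200 tilt 0.0088 gap 0.147 q [-0.42  0.25  1.9  -0.    1.   -0.62] F [-6.6 -0.7 -1.9] T [-0.17  1.3   0.03]
d_cm [-0.26 -0.21 -0.02] rot_deg [ 0.18 -0.5  -0.09]
```

Emit:
jog_arm(
  increments=[
    [[0, 0, 0], [0, -0.5, 0], 1],
    [[0, 0, 0], [0, 0, 0], 0.5],
    [[0, 0, 0], [0, 0, 0], 0.4],
    [[0, 0, 0], [0, 0, 0], 0.3],
    [[0, 0, 0], [0, 0, 0], 0.3],
  ],
)

```text
clock: 21.0
ee_pos: [0.5599, -0.2244, 0.0542]
orientation: [-0.072, 0.7, 0.069, 0.707]
force: [0.0, 0.7, -0.4]
finger_gap: 0.701
```

```bash
python3 -c "
from h import *
T=[.555,-.224,.0535]
delta(T,0.197)
im=ctrl.snapshot('scene'); cv2.imwrite('pics/s20.png',cv2.resize(im[230:370,110:270,::-1],None,fx=4.5,fy=4.5,interpolation=cv2.INTER_CUBIC))
im=ctrl.snapshot('wrist'); cv2.imwrite('pics/w20.png',im[:,:,::-1])
delta(T,0.197)"
```

```text
clk 21.00 pos [ 0.5599 -0.2244  0.0542] zyaw 0.200 tilt 0.0108 gap 0.701 q [-0.42  0.25  1.9   0.    0.98 -0.62] F [ 0.   0.7 -0.4] T [ 0.01 -0.    0.06]
d_cm [ 0.06  0.14 -0.48] rot_deg [0.17 0.54 0.3 ]
clk 21.10 pos [ 0.5597 -0.2243  0.054 ] zyaw 0.200 tilt 0.0102 gap 0.700 q [-0.42  0.25  1.9   0.    0.98 -0.62] F [-0.4  0.2  0.3] T [-0.06  0.01  0.01]
d_cm [ 0.05  0.12 -0.45] rot_deg [0.17 0.52 0.28]
```

View pics/s20.png

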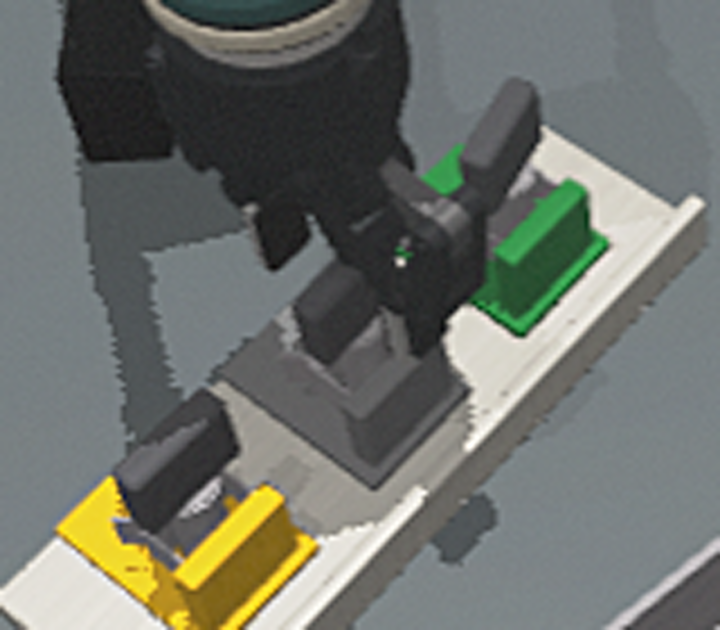

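View pics/w20.png

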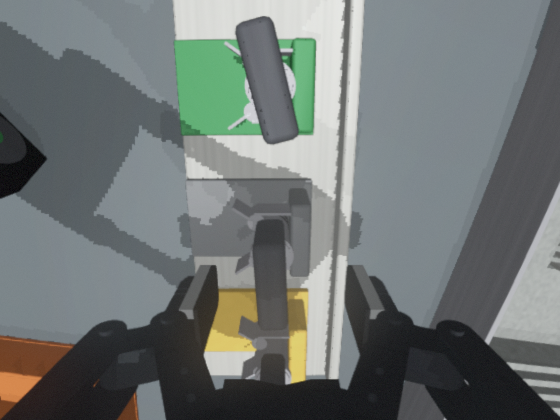

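Emit:
jog_arm(
  increments=[
    [[0, 0, -0.4], [0, 0, 0], 0.3],
    [[-2, 0, 0], [0, 0, 0], 0.3],
    [[-3, 0, 0], [0, 0, 0], 0.3],
    [[-4, 0, 0], [0, 0, 0], 0.3],
    [[-4, 0, 0], [0, 0, 0], 0.3],
    [[0, 0, 0], [0, 0, 0], 0.3],
  ],
)

```text
clock: 21.7
ee_pos: [0.5515, -0.2241, 0.1857]
orientation: [-0.071, 0.702, 0.07, 0.705]
force: [0.2, -0.4, 0.2]
finger_gap: 0.697
```

Emit:
jog_arm(
  increments=[
    [[0, 0, -5], [0, 0, 0], 0.3],
    [[0, 0, -5], [0, 0, 0], 0.3],
    [[0, 0, -2], [0, 0, 0], 0.3],
    [[0, 0, 0], [0, 0, 0], 0.3],
  ],
)

```text
clock: 22.1
ee_pos: [0.4313, -0.2487, 0.1842]
orientation: [-0.072, 0.702, 0.071, 0.705]
force: [0.4, 0.3, -0.3]
finger_gap: 0.701
```

```bash
python3 -c "
from h import *
delta([.5,-.2,.2])
im=ctrl.snapshot('scene'); cv2.imwrite('pics/s21.png',cv2.resize(im[230:370,110:270,::-1],None,fx=4.5,fy=4.5,interpolation=cv2.INTER_CUBIC)); cv2.imwrite('pics/s21full.png',im[:,:,::-1])
im=ctrl.snapshot('top'); cv2.imwrite('pics/t21.png',cv2.resize(im[140:245,310:490,::-1],None,fx=4,fy=4,interpolation=cv2.INTER_CUBIC))
c=ctrl.get_calibration('wrist')
im=ctrl.snapshot('wrist'); cv2.imwrite('pics/w21.png',im[:,:,::-1])
h=[.5553,-.2233]
print('wrist px top of plug if at home, z .107/.112:',pix(c,h+[.107]),pix(c,h+[.112]))
print('scene crop',[(pix('scene',h+[z])-[110,230])*4.5 for z in (.107,.112,.06)])
"
```

```text
clk 22.10 pos [ 0.4313 -0.2487  0.1842] zyaw 0.203 tilt 0.0056 gap 0.701 q [-0.57 -0.07  1.99  0.    1.22 -0.78] F [ 0.4  0.3 -0.3] T [ 0.03 -0.05 -0.03]
d_cm [-1.55  3.38  7.72] rot_deg [0. 0. 0.]
wrist px top of plug if at home, z .107/.112: [432.01533177 203.76137941] [434.67757635 205.6667152 ]
scene crop [array([341.08805147, 273.43664873]), array([339.08496001, 265.56042919]), array([359.09083066, 344.19554713])]
```

View pics/s21.png

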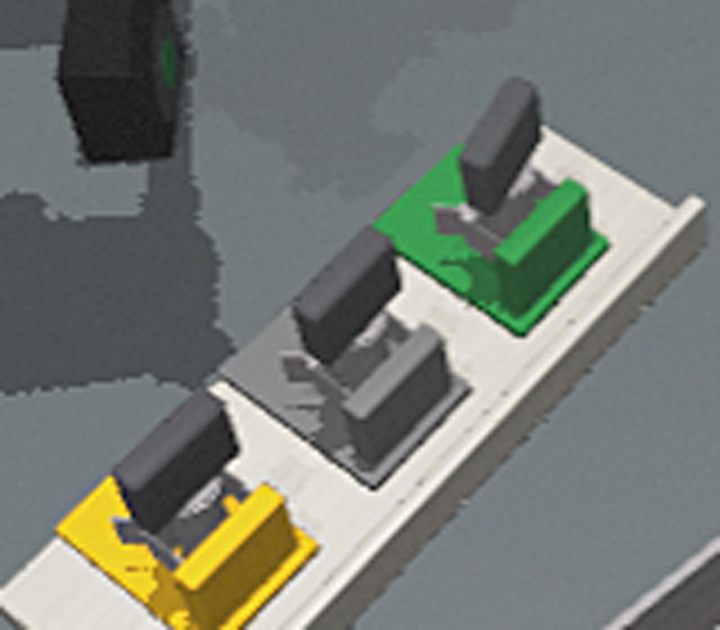

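View pics/t21.png

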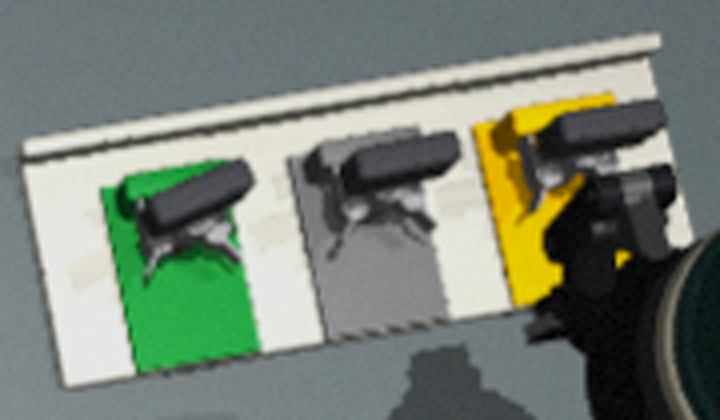

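View pics/w21.png

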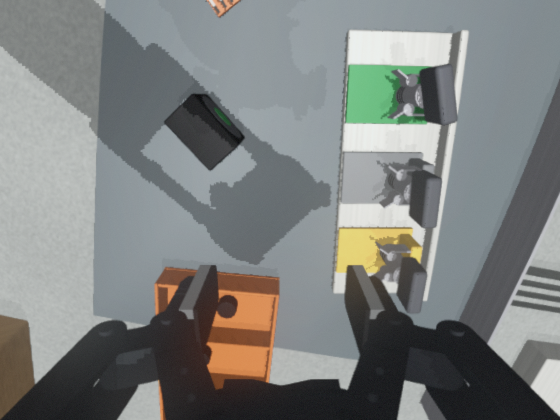

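View pics/s21full.png

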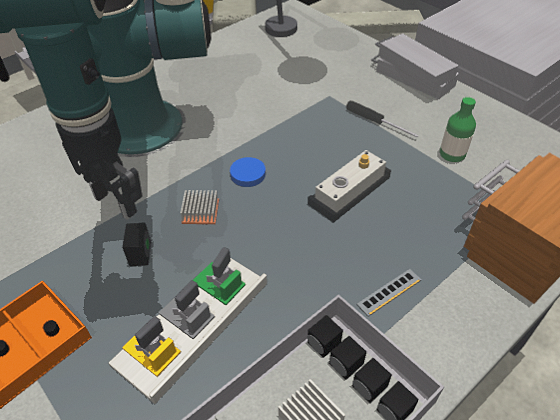

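```bash
python3 -c "
from h import *
t=lambda x,y,z: ray('top',(x+.5)/4-.5+310,(y+.5)/4-.5+140,z)
s=lambda x,y,z: ray('scene',(x+.5)/4.5-.5+110,(y+.5)/4.5-.5+230,z)
for z in (.107,.113): print(z,t(403,154,z),s(347,272,z))
print(ctrl.get_obs()['qvel'].round(3)); print(ctrl.finish_job())"
```

```text
0.107 [ 0.55554044 -0.2210361   0.107     ] [ 0.55516382 -0.2213922   0.107     ]
0.113 [ 0.55406846 -0.2195712   0.113     ] [ 0.55908942 -0.22307653  0.113     ]
[ 0.012  0.016 -0.019 -0.002  0.001 -0.002]
the job is handed in; nothing more can be done
None
```

I freed the plug and pushed it home in the empty middle (grey) clip. I let go, backed the gripper clear and handed the job in at about 22 s of the 64 s. No verdict is reported, so what follows rests on my own checks.

- **Freeing:** I twisted it about ±0.4 rad, anticlockwise first, and it came free after rising about 14 mm (the task says about 18 mm). The upward pull during the swings was mostly 10 to 15 N, with a peak near 17 N. The manifold stayed down in every picture I took.
- **Placing:** It passed the jaws under about 10 N and came up against the stop. Going by the arm's readings, the foot was about 5 mm above the footplate at release.
- **Last position check:** The top and scene cameras agree to within 1 mm. They put the plug's head at about (0.555, -0.221) m, against a home point I measured at about (0.555, -0.223) m. It looks upright and seated like its neighbours.
- **Last look at the scene:** The two parked plugs look unmoved, the manifold is down, the gripper is clear of everything, and nothing has fallen.

**What went wrong or disagreed:**
- The first close of the gripper caught nothing. The pictures showed the fingertips about 30 mm higher than the reported TCP position implied, so I lowered by what the cameras showed and gripped on the second try.
- On the way into the clip the tool tilted and drifted sideways a little (about 0.02 rad and 4 mm). I corrected both before letting go.

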